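# Turn sample carriers code-side up in the turn-over station

## Task

Get the sample carriers ready for code scanning: press the snap cap of every carrier on the bench fully home, lay the station's flipper down flat, and seat all of the carriers in its pockets, caps up, one to a pocket. Then swing the loaded flipper right over by its bar, so that all the carriers drop together face-down into their nest bays, and swing it back flat, never slamming it. Finally lift the carriers out of the nest and set each one down flat in the steel tray, still face-down with its cap home, and leave the jars and the marker where they are.

Things in the scene. Friction and masses are not known exactly. Their poses are not given: they have to be found in the camera images.
- station: the turn-over station, a white and metal fixture fixed to the bench, 234 mm long along its own x and about 175 mm across its own y. Its origin is on the bench under the middle of the hinge line. x runs along the hinge, z is up; the aluminium flipper side lies towards its +y and the nest side towards its -y. Three bays side by side on each side, 84 mm apart along x. The bay floors are 34 mm above the bench on both sides; the hinge axis is 50 mm above the bench.
- hinge (a point): middle of the hinge axis, 50 mm above the bench; axes as the station's
- flipper (a joint): angle of the flipper plate in rad: 0 = lying open and flat on its own (+y) side, pockets up; 3.14 = swung right over on top of the nest. It starts partly raised. A stiff hinge (about 0.55 N m of friction) holds it wherever it is left, loaded or not; it is turned by its bar, 130 mm from the axis, with about 4 to 8 N. The heel wall of the pockets is tacky rubber, so carriers stay in until about 2.4 to 2.8 rad and then slide out face-down into the nest, guided by the posts.
- bar (a point): middle of the flipper's steel bar handle: a round bar 12 mm thick, 116 mm free between its two side arms, parallel to the hinge, 130 mm from the hinge axis and level with it (50 mm above the bench) when the flipper lies flat at 0 or 3.14. Between the bar and the edge of the plate there is a 40 mm gap for a finger (open the fingers to about 40 mm there). The round bar can turn between the fingers.
- pocket0 (a point): flipper pocket 1 of 3 (moves with the flipper): the point where the centre of a seated carrier lies, 14 mm above the pocket floor. The pocket takes a carrier with its long side across the hinge (along station y), 2 mm play each side. Its walls: an 18 mm high heel wall by the hinge, side rails 9 mm high (33 mm wide between neighbouring pockets), two 8 mm wide posts 29 mm high at the outer end. z is up when the flipper is flat.
- pocket1 (a point): flipper pocket 2 of 3 (moves with the flipper): the point where the centre of a seated carrier lies, 14 mm above the pocket floor. The pocket takes a carrier with its long side across the hinge (along station y), 2 mm play each side. Its walls: an 18 mm high heel wall by the hinge, side rails 9 mm high (33 mm wide between neighbouring pockets), two 8 mm wide posts 29 mm high at the outer end. z is up when the flipper is flat.
- pocket2 (a point): flipper pocket 3 of 3 (moves with the flipper): the point where the centre of a seated carrier lies, 14 mm above the pocket floor. The pocket takes a carrier with its long side across the hinge (along station y), 2 mm play each side. Its walls: an 18 mm high heel wall by the hinge, side rails 9 mm high (33 mm wide between neighbouring pockets), two 8 mm wide posts 29 mm high at the outer end. z is up when the flipper is flat.
- nest0 (a point): nest bay 1 of 3, opposite pocket 1: the point where the centre of a carrier lying in the bay lies, 14 mm above the bay floor. Bay walls 9 to 12 mm high, 2 to 2.5 mm play each side; long side of the carrier across the hinge.
- nest1 (a point): nest bay 2 of 3, opposite pocket 2: the point where the centre of a carrier lying in the bay lies, 14 mm above the bay floor. Bay walls 9 to 12 mm high, 2 to 2.5 mm play each side; long side of the carrier across the hinge.
- nest2 (a point): nest bay 3 of 3, opposite pocket 3: the point where the centre of a carrier lying in the bay lies, 14 mm above the bay floor. Bay walls 9 to 12 mm high, 2 to 2.5 mm play each side; long side of the carrier across the hinge.
- tray_in (a point): middle of the inner floor of the steel tray, fixed to the bench, 5 mm above it. The tray is 280 mm (its x) by 120 mm (its y) outside, walls 5 mm thick and 18 mm high above the bench; open top, empty at the start. A carrier lying flat in it has its centre 14 mm above the floor; three fit side by side along x, e.g. 76 mm apart.
- block1 (a point): centre (half-way up) of sample carrier 1, a grey plastic block 46 mm (its x) by 64 mm (its y) by 28 mm tall, 0.1 to 0.25 kg, with a round white snap cap in the middle of its top face and a black and white code patch on its underside. z points out of the top (cap) face: up when it stands upright, down when it lies face-down. It looks the same after half a turn about z. Grip it across the 46 mm, at its upper half. Absent in some runs.
- cap1 (a joint): travel of the snap cap of carrier 1, in m: about 0 to 0.002 = popped up (top of the cap 36.5 mm above the carrier's underside, 8.5 mm proud of the block's top face), 0.009 = pressed fully home (0.5 mm below the top face; flush is 0.0085). Cap 31 mm across. It takes about 4 to 5 N to press and stays where it is left.
- block2 (a point): centre (half-way up) of sample carrier 2, a grey plastic block 46 mm (its x) by 64 mm (its y) by 28 mm tall, 0.1 to 0.25 kg, with a round white snap cap in the middle of its top face and a black and white code patch on its underside. z points out of the top (cap) face: up when it stands upright, down when it lies face-down. It looks the same after half a turn about z. Grip it across the 46 mm, at its upper half. Absent in some runs.
- cap2 (a joint): travel of the snap cap of carrier 2, in m: about 0 to 0.002 = popped up (top of the cap 36.5 mm above the carrier's underside, 8.5 mm proud of the block's top face), 0.009 = pressed fully home (0.5 mm below the top face; flush is 0.0085). Cap 31 mm across. It takes about 4 to 5 N to press and stays where it is left.
- block3 (a point): centre (half-way up) of sample carrier 3, a grey plastic block 46 mm (its x) by 64 mm (its y) by 28 mm tall, 0.1 to 0.25 kg, with a round white snap cap in the middle of its top face and a black and white code patch on its underside. z points out of the top (cap) face: up when it stands upright, down when it lies face-down. It looks the same after half a turn about z. Grip it across the 46 mm, at its upper half. Absent in some runs.
- cap3 (a joint): travel of the snap cap of carrier 3, in m: about 0 to 0.002 = popped up (top of the cap 36.5 mm above the carrier's underside, 8.5 mm proud of the block's top face), 0.009 = pressed fully home (0.5 mm below the top face; flush is 0.0085). Cap 31 mm across. It takes about 4 to 5 N to press and stays where it is left.
- jar_a: a jar, 68 mm across, 75 mm tall, blue lid, stands among the carriers; origin at the middle of its underside. A bystander: leave it where it is.
- jar_b: a jar, 72 mm across, 70 mm tall, green lid; origin at the middle of its underside. A bystander: leave it where it is.
- jar_c: a jar, 68 mm across, 75 mm tall, white lid; origin at the middle of its underside. A bystander: leave it where it is.
- marker: a black marker pen 16 mm thick, 130 mm long, lying on the bench; origin under its middle. A bystander: leave it where it is.
Mind the look-alikes: they are no part of the job. Leave any blue look-alike of the part that bears block3 alone.

How it is judged (in metres and radians):
On the way, in this order (a step that is already met when the one before it is completed fails the run):
1. flipper flat, every carrier seated upright in a pocket with its cap home (value of joint flipper below 0.08 rad and (distance between block1 and pocket0 below 0.008 m or distance between block1 and pocket1 below 0.008 m or distance between block1 and pocket2 below 0.008 m) and angle between each of block1, block2, block3's own z axis and vertical below 0.12 rad and value of joint each of cap1, cap2, cap3 above 0.007 m and (distance between block2 and pocket0 below 0.008 m or distance between block2 and pocket1 below 0.008 m or distance between block2 and pocket2 below 0.008 m) and (distance between block3 and pocket0 below 0.008 m or distance between block3 and pocket1 below 0.008 m or distance between block3 and pocket2 below 0.008 m)), for 0.2 s.
2. flipper swung over onto the nest, all carriers dropped face-down into nest bays (value of joint flipper above 2.95 rad and (distance between block1 and nest0 below 0.008 m or distance between block1 and nest1 below 0.008 m or distance between block1 and nest2 below 0.008 m) and angle between each of block1, block2, block3's own z axis and vertical above 3 rad and (distance between block2 and nest0 below 0.008 m or distance between block2 and nest1 below 0.008 m or distance between block2 and nest2 below 0.008 m) and (distance between block3 and nest0 below 0.008 m or distance between block3 and nest1 below 0.008 m or distance between block3 and nest2 below 0.008 m)), for 0.2 s.
At the end, for the whole second after the job is handed in: the flipper lies open and flat again (below 0.12 rad) and still; every carrier lies face-down (within 0.14 rad), its centre inside the walls of the steel tray and at most 19 mm above the tray floor (so flat on the floor, not stacked), at rest, its cap pressed to at least 7 of 9 mm (value of joint flipper below 0.12 rad and velocity of joint flipper below 0.1 rad/s and x of block1 in the frame of tray_in between -0.125 and 0.125 m and y of block1 in the frame of tray_in between -0.045 and 0.045 m and z of each of block1, block2, block3 in the frame of tray_in below 0.019 m and angle between each of block1, block2, block3's own z axis and vertical above 3 rad and value of joint each of cap1, cap2, cap3 above 0.007 m and linear speed of each of carrier1, carrier2, carrier3 below 0.02 m/s and x of block2 in the frame of tray_in between -0.125 and 0.125 m and y of block2 in the frame of tray_in between -0.045 and 0.045 m and x of block3 in the frame of tray_in between -0.125 and 0.125 m and y of block3 in the frame of tray_in between -0.045 and 0.045 m); the robot touches nothing.
It fails at once if the flipper is slammed (faster than 4 rad/s) (velocity of joint flipper above 4 rad/s or velocity of joint flipper below -4 rad/s).
It fails at once if a jar or the marker is pushed more than 40 mm away (distance of any of jar_a, jar_b, jar_c, marker from where it was at the start of the episode above 0.04 m).
Of carrier1, carrier2, carrier3 only 2 to 3 are there at a start; the rules pass over those that are not, and their reading is None.
At some moment in a run one of carrier1, carrier2, carrier3 may be knocked a few centimetres aside while the robot is not near it.
Once in a run the grip may slacken for a moment while it holds something.
It also fails if it takes over 210 s, if anything falls off the work surface, if the arm or the gripper's body presses on something with over 40 N, if the wrist force passes 120 N, or if a joint passes its speed limit or range.

## Robot

A 6-joint arm with a two-finger parallel gripper is mounted at the origin on the work surface. World frame = base frame: x ahead of the robot, y to its left, z up, the work surface at z = 0. Lengths are in m, angles in degrees, forces in N, time in s.
With the tool pointing down it reaches from about 0.375 to 0.9 m from the base axis. Payload 3.1 kg.
Tool frame: the origin (TCP) lies on the centre line of the jaws, within the pads' length; the fingertips stand 8 mm ahead of it and the grasp point (between the pads) lies 11 mm behind it (bot.tip_extent is the distance from the TCP to the fingertips, in m); z points along the fingers, y is the line along which they close (so a half turn about z gives the same grasp; the last joint's range is limited). The gripper opens to 87 mm and grips with 3 to 60 N. Pads are 19 mm wide; open, the fingers measure 117 mm over their backs; the gripper's body (75 mm by 190 mm) begins 51 mm behind the grasp point.
Start: joints at [64.716, 30.224, 82.088, -0, 67.689, -10.227], TCP at [0.162, 0.604, 0.207] pointing down, gripper open.
Joint ranges: [-176.69, 176.69], [-43.24, 126.21], [12.49, 139.97], [-82, 262], [0, 151.66], [-163.58, 163.58]. Speed limits (degrees/s): [159.86, 159.86, 180, 180, 180, 180].

## Interface

Orientations are given as a 3x3 rotation matrix whose columns are the frame's x, y, z axes.
In Python, from rig import bot, vision, workorder gives the robot as it stands.
- The arm moves only by the shell command python3 -m handwheel 'ROWS'. ROWS is JSON, a list of rows, each an object with "delta_rot": the turn, a rotation vector about the tool's x, y, z in rad, a list of three; "xyz": the shift along the tool's x, y, z in mm, a list of three; "hand": the closure, from -1 (fully open) to 1 (shut). A call has exactly 5 rows; each row is the pose to reach, as a shift and turn from the pose commanded when the call began, along the tool's axes at that moment; what a row does not reach only later rows make up. A row lasts 1/8 s, in which the tool goes at most 62.5 mm and 10.7 degrees, less where a joint would pass 70% of its speed; a pose out of reach is approached as far as the arm can. A call with a gripper value outside its range is refused whole. The fingers move at their own pace and stop on an object; the grip force is fixed at half the most. Time passes only in rows, so rows that repeat a pose let the fingers close, or fill a call up. It gives the time, the measured TCP pose, the force, the opening and the grip force at its end, in the units of the state.
- bot.read_state(): the state, without advancing time (a new reading comes with each control period).
- vision.capture(name): name is "side" or "top" or "wrist"; returns the picture (480x640x3 uint8, red, green, blue); there is no depth.
- vision.camera_model(name): a dict with "camera_matrix" (3x3 intrinsics, pixels), "camera_from_world" (4x4, takes a point from world to camera coordinates). Camera axes: x right, y up, looking along -z (the intrinsics and any distortion apply to the point x, -y, -z); pixel columns grow to the right and rows downward; lengths in m; the calibration is good to about 2 mm. The wrist camera is an equidistant fisheye: a pixel r from the principal point sees the ray r / f radians off the axis. A picture is of the moment at which its call begins: read the wrist's pose just before it. camera_model takes no time and is no camera call; for the wrist camera it gives the pose at the moment of the call.
- workorder.hand_in(): hands the job in; it is judged then, once.
The state is a dict: "time_s": time; "joint_positions": joint angles; "qvel": joint speeds; "tau": joint torques, N m; "position": TCP position; "tcp_rot": TCP orientation; "force": force on the tool from outside, world axes, zero at the start; "moment": the same for the moment, N m; "opening": opening from 0.0 (shut) to 1.0 (fully open); "grasp_force": force on a finger pad.
Only numpy, scipy, OpenCV 4.12 (cv2) and the standard library are available. Lean on these libraries where they do the work, as an engineer would, in place of code of your own. Each camera call takes 0.05 s, during which the arm holds its last target. There are 200 camera calls.

## Working session

There is one attempt and no reset: what is moved stays moved. The work goes in short steps, Python scripts to look and compute and a shell command to move; the robot and the scene stay as the last step left them, time stands still between calls to the robot, and variables do not carry over. Pictures are saved under pics/ and viewed, at most 14 in all, crops included, and the job is handed in when it is done.

```bash
ls; mkdir -p pics; cat > h.py <<'E'
import numpy as np, cv2
from rig import bot, vision, workorder
np.set_printoptions(precision=4,suppress=True)
def snap(name,fn):
    m=vision.camera_model(name); im=vision.capture(name)
    cv2.imwrite('pics/'+fn,im[:,:,::-1]); np.savez('pics/'+fn+'.npz',K=m['camera_matrix'],T=m['camera_from_world']); return im,m
def load(fn):
    d=np.load('pics/'+fn+'.npz'); return d['K'],d['T']
def ray(fn,u,v,fish=False):
    K,T=load(fn)
    a=np.array([(u-K[0,2])/K[0,0],(v-K[1,2])/K[1,1]])
    if fish:
        r=np.hypot(*a); d=np.array([*(a/max(r,1e-9)*np.sin(r)),np.cos(r)])
    else: d=np.array([a[0],a[1],1.])
    d=np.array([d[0],-d[1],-d[2]])
    R=T[:3,:3]; return -R.T@T[:3,3], R.T@d
def at(fn,u,v,z,fish=False):
    o,d=ray(fn,u,v,fish); return o+d*(z-o[2])/d[2]
def proj(fn,p,fish=False):
    K,T=load(fn); c=T[:3,:3]@np.array(p)+T[:3,3]; x=np.array([c[0],-c[1],-c[2]])
    if fish:
        r=np.hypot(x[0],x[1]); th=np.arctan2(r,x[2]); a=x[:2]/max(r,1e-9)*th
    else: a=x[:2]/x[2]
    return np.array([K[0,0]*a[0]+K[0,2],K[1,1]*a[1]+K[1,2]])
def st():
    s=bot.read_state(); print('t',s['time_s'],'p',np.array(s['position']),'open',s['opening'],'gf',s['grasp_force'],'F',np.array(s['force'])); print(np.array(s['tcp_rot'])); print('q',np.array(s['joint_positions'])); return s
def rel(target,yaw=None):
    """shift in tool axes (mm) to world target; yaw (deg)= desired world direction of the tool y axis (mod 180), turn about tool z"""
    s=bot.read_state(); R=np.array(s['tcp_rot']); d=R.T@(np.array(target)-np.array(s['position']))*1000
    print('xyz',d)
    if yaw is not None:
        cur=np.degrees(np.arctan2(R[1,1],R[0,1])); dy=(yaw-cur+90)%180-90
        print('rotz rad', -np.radians(dy), 'deg',-dy,'j6',s['joint_positions'][5])
E
python3 - <<'E'
from h import *
st()
for n in ('top','side','wrist'):
    im,m=snap(n,n+'0.png'); print(n,m['camera_matrix'], -m['camera_from_world'][:3,:3].T@m['camera_from_world'][:3,3], [k for k in m])
E
```

```text
pics
t 0.0 p [0.162  0.6028 0.206 ] open 0.9983990183004162 gf 0.0 F [-0.1386 -0.4564  0.5095]
[[-0.9657  0.2598 -0.001 ]
 [ 0.2598  0.9657 -0.002 ]
 [ 0.0004 -0.0021 -1.    ]]
q [ 64.7152  30.2798  82.1559   0.0015  67.6895 -10.2275]
top [[452.3331   0.     314.771 ]
 [  0.     452.3331 245.374 ]
 [  0.       0.       1.    ]] [0.346  0.0579 1.1353] ['camera_matrix', 'camera_from_world']
side [[450.7737   0.     325.4156]
 [  0.     450.7737 238.4413]
 [  0.       0.       1.    ]] [ 0.1384 -0.6732  0.7472] ['camera_matrix', 'camera_from_world']
wrist [[371.6483   0.     313.7973]
 [  0.     371.6483 244.0185]
 [  0.       0.       1.    ]] [0.0861 0.6228 0.3834] ['camera_matrix', 'camera_from_world']
```

View pics/top0.png

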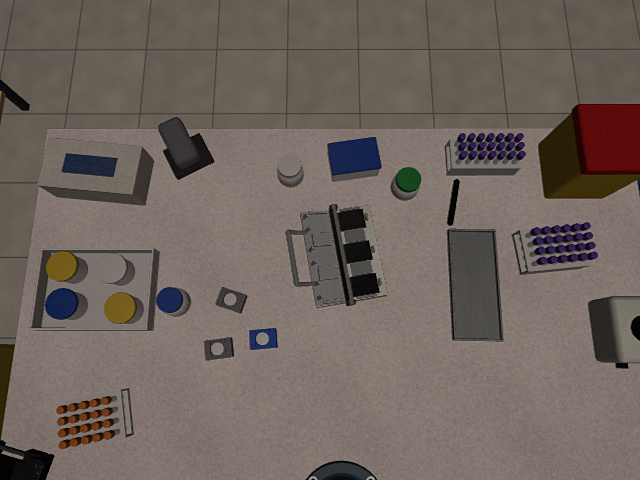

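View pics/side0.png

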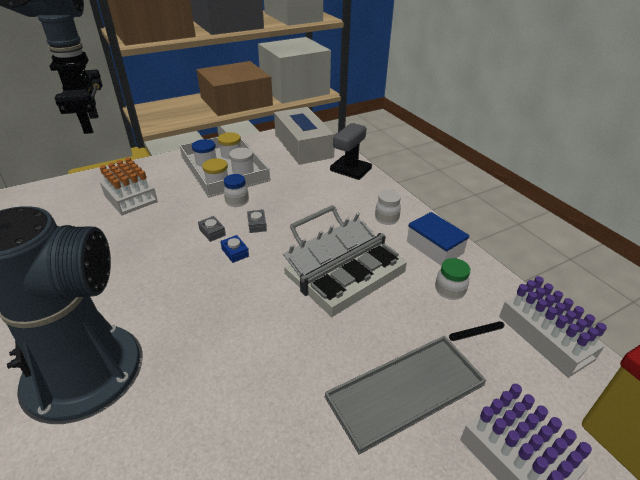

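The top view shows two grey carriers, at about (231,300) and (218,349), and a blue look-alike at (263,339). The station is at (340,255), with its flipper side to the left, and the tray is at (475,285). The side view confirms this. I'll enlarge to measure.

```bash
python3 - <<'E'
from h import *
im=cv2.imread('pics/top0.png')
c=im[190:370,190:400]; cv2.imwrite('pics/c1.png',cv2.resize(c,None,fx=3.3,fy=3.3,interpolation=cv2.INTER_CUBIC))
print(c.shape)
for n,uv in dict(A=(231,300),B=(218.5,349),blue=(263,339)).items(): print(n,at('top0.png',*uv,0.028))
for uv in [(448.5,230.5),(495,230.5),(502,339),(454,340)]: print('tray',at('top0.png',*uv,0.018))
E
```

```text
(180, 210, 3)
A [0.4721 0.2661 0.028 ]
B [0.3552 0.291  0.028 ]
blue [0.3786 0.1853 0.028 ]
tray [ 0.6505 -0.2807  0.018 ]
tray [ 0.6504 -0.3995  0.018 ]
tray [ 0.3787 -0.3913  0.018 ]
tray [ 0.3764 -0.2753  0.018 ]
```

View pics/c1.png

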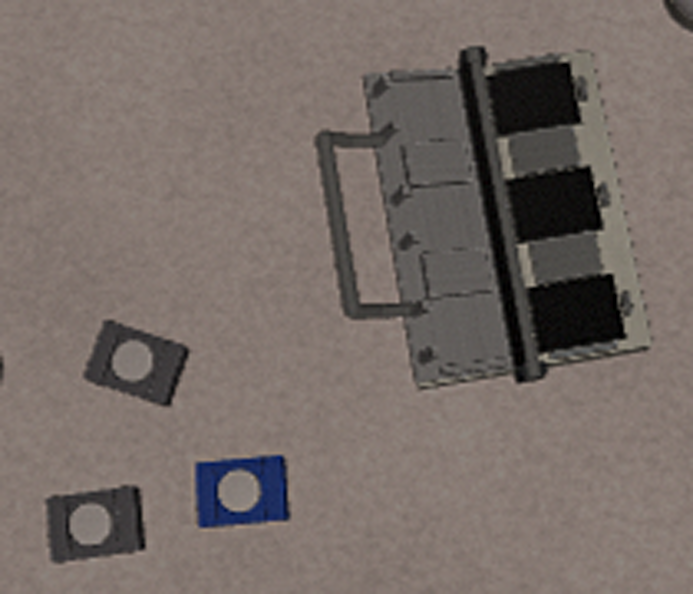

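```bash
python3 - <<'E'
from h import *
f='top0.png'
g=lambda x,y,z:at(f,190+x/3.3,190+y/3.3,z)
print('capA',g(132,360,.0365),'capB',g(91,524,.0365))
for n,c in dict(A=[(107,322),(188,347),(170,404),(85,378)],B=[(47,497),(138,487),(144,550),(54,562)]).items():
    p=[g(x,y,.028)[:2] for x,y in c]
    for i in range(4):
        d=p[(i+1)%4]-p[i]; print(n,np.linalg.norm(d),np.degrees(np.arctan2(d[1],d[0])))
a,b=g(472,50,.055),g(530,375,.055); d=a-b
print('hinge',a,b,(a+b)/2,np.linalg.norm(d),np.degrees(np.arctan2(d[1],d[0])))
a,b=g(592,52,.043),g(650,348,.043); d=a-b
print('nest edge',a,b,np.linalg.norm(d),np.degrees(np.arctan2(d[1],d[0])))
for z in (.06,.1,.12,.14): print('bar',z,g(325,140,z),g(352,311,z))
E
cp pics/wrist0.png pics/w0.png
```

```text
capA [0.4733 0.2671 0.0365] capB [0.3556 0.2914 0.0365]
A 0.06393116187995439 -107.02517414879313
A 0.043693099521782006 164.3133366834575
A 0.06645023735721545 73.27429338261433
A 0.04405395080113222 -18.973207239884488
B 0.06623890155569331 -83.83710959474953
B 0.044944621121747234 -172.0556244606272
B 0.06498467685407525 97.40887830937397
B 0.04641266084974273 9.456854441583138
hinge [0.7065 0.0152 0.055 ] [ 0.4602 -0.0243  0.055 ] [ 0.5834 -0.0045  0.055 ] 0.24946408866387382 9.116334056976841
nest edge [ 0.7088 -0.0773  0.043 ] [ 0.4812 -0.1134  0.043 ] 0.23049181298714078 9.008666388240801
bar 0.06 [0.6345 0.1257 0.06  ] [0.5061 0.1044 0.06  ]
bar 0.1 [0.6238 0.1232 0.1   ] [0.5001 0.1027 0.1   ]
bar 0.12 [0.6184 0.1219 0.12  ] [0.4971 0.1018 0.12  ]
bar 0.14 [0.613  0.1207 0.14  ] [0.4942 0.1009 0.14  ]
```

```bash
python3 - <<'E'
from h import *
rel([0.3556,0.2914,0.13],8)
E
```

```text
xyz [-267.8482 -250.5222   76.5239]
rotz rad 1.1683683207883033 deg 66.94257369795686 j6 -10.227012171422373
```

View pics/w0.png

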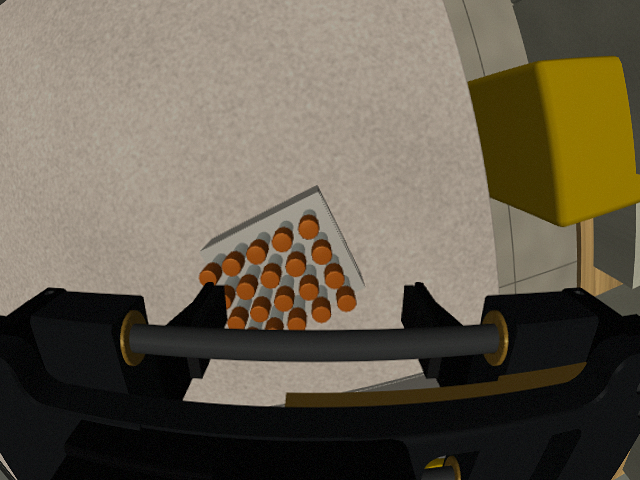

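The wrist view shows only the tube rack under the gripper and no hidden carrier. I'm moving above carrier B.

```bash
python3 -m handwheel '[{"xyz":[-54,-50,0],"delta_rot":[0,0,0.18],"hand":1},{"xyz":[-108,-100,0],"delta_rot":[0,0,0.36],"hand":1},{"xyz":[-161,-150,0],"delta_rot":[0,0,0.54],"hand":1},{"xyz":[-214,-200,0],"delta_rot":[0,0,0.72],"hand":1},{"xyz":[-268,-250,20],"delta_rot":[0,0,0.9],"hand":1}]'
python3 -m handwheel '[{"xyz":[0,0,10],"delta_rot":[0,0,0.13],"hand":1},{"xyz":[0,0,20],"delta_rot":[0,0,0.268],"hand":1},{"xyz":[0,0,40],"delta_rot":[0,0,0.268],"hand":1},{"xyz":[0,0,55],"delta_rot":[0,0,0.268],"hand":1},{"xyz":[0,0,55],"delta_rot":[0,0,0.268],"hand":1}]'
python3 - <<'E'
from h import *
st(); snap('wrist','w1.png'); rel([0.3556,0.2914,0.06],8)
print(proj('w1.png',[0.3556,0.2914,0.0365],True),proj('w1.png',[.4733,.2671,.0365],True))
E
```

```text
time_s: 0.78
position: [0.3285, 0.3378, 0.1969]
tcp_rot: [[-0.392, 0.92, 0.002], [0.92, 0.392, 0.001], [0.0, 0.003, -1.0]]
force: [0.3, 0.6, 0.4]
opening: 0.516
grasp_force: 0.0
time_s: 1.4
position: [0.3263, 0.3384, 0.1404]
tcp_rot: [[-0.139, 0.99, -0.003], [0.99, 0.139, -0.002], [-0.001, -0.003, -1.0]]
force: [-0.4, -0.2, 1.3]
opening: 0.018
grasp_force: 0.0
t 1.4 p [0.3263 0.3384 0.1404] open 0.01806092922032594 gf 0.0 F [-0.4223 -0.1887  1.2564]
[[-0.1394  0.9902 -0.0027]
 [ 0.9902  0.1394 -0.0017]
 [-0.0013 -0.0029 -1.    ]]
q [ 32.3928  24.5435 107.6495   0.0001  47.9886  24.3807]
xyz [-51.0042  21.9372  81.1069]
rotz rad 0.00036134765337705356 deg 0.02070369547546136 j6 24.379352076544027
[341.504  295.3626] [461.566  332.6267]
```

View pics/w1.png

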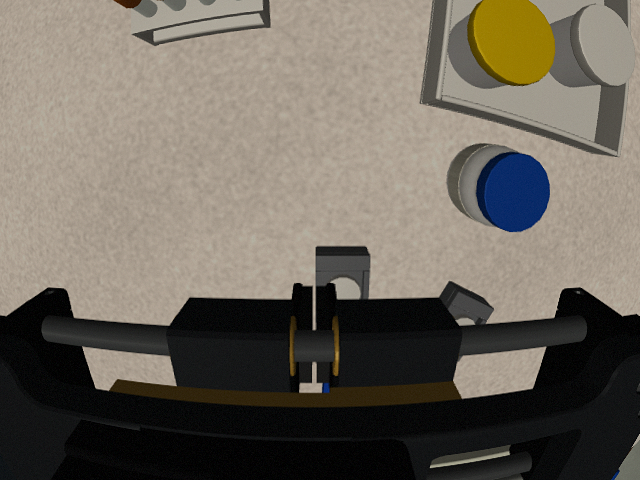

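The image shows carrier B's cap at about (344,289), against a predicted (341,295). That's close enough to press.

```bash
python3 -m handwheel '[{"xyz":[-25,11,30],"delta_rot":[0,0,0],"hand":1},{"xyz":[-51,22,60],"delta_rot":[0,0,0],"hand":1},{"xyz":[-51,22,88],"delta_rot":[0,0,0],"hand":1},{"xyz":[-51,22,94],"delta_rot":[0,0,0],"hand":1},{"xyz":[-51,22,99],"delta_rot":[0,0,0],"hand":1}]'
python3 -m handwheel '[{"xyz":[0,0,3],"delta_rot":[0,0,0],"hand":1},{"xyz":[0,0,5],"delta_rot":[0,0,0],"hand":1},{"xyz":[0,0,6.5],"delta_rot":[0,0,0],"hand":1},{"xyz":[0,0,6.5],"delta_rot":[0,0,0],"hand":1},{"xyz":[0,0,6.5],"delta_rot":[0,0,0],"hand":1}]'
```

```text
time_s: 2.08
position: [0.3566, 0.2922, 0.0429]
tcp_rot: [[-0.14, 0.99, 0.001], [0.99, 0.14, 0.001], [0.0, 0.001, -1.0]]
force: [-0.1, -0.3, -0.3]
opening: 0.002
grasp_force: 0.0
time_s: 2.7
position: [0.3561, 0.2917, 0.036]
tcp_rot: [[-0.14, 0.99, 0.0], [0.99, 0.14, 0.0], [0.0, 0.0, -1.0]]
force: [-0.0, -0.4, -0.5]
opening: 0.004
grasp_force: 0.0
```

```bash
python3 -m handwheel '[{"xyz":[0,0,1],"delta_rot":[0,0,0],"hand":1},{"xyz":[0,0,2],"delta_rot":[0,0,0],"hand":1},{"xyz":[0,0,2],"delta_rot":[0,0,0],"hand":1},{"xyz":[0,0,2],"delta_rot":[0,0,0],"hand":1},{"xyz":[0,0,2],"delta_rot":[0,0,0],"hand":1}]'
```

```text
time_s: 3.32
position: [0.356, 0.2916, 0.0339]
tcp_rot: [[-0.14, 0.99, 0.0], [0.99, 0.14, 0.0], [0.0, 0.0, -1.0]]
force: [-0.2, -0.1, -0.1]
opening: 0.004
grasp_force: 0.0
```

```bash
python3 - <<'E'
from h import *
print(bot.tip_extent)
a,_=snap('wrist','w2.png'); b,_=snap('side','s2.png')
a=a[200:400,200:480]; b=b[150:290,170:366]
o=np.hstack([cv2.resize(a,(392,280)),cv2.resize(b,(392,280),interpolation=cv2.INTER_CUBIC)])
cv2.imwrite('pics/c2.png',o[:,:,::-1])
E
```

```text
0.008
```

View pics/c2.png

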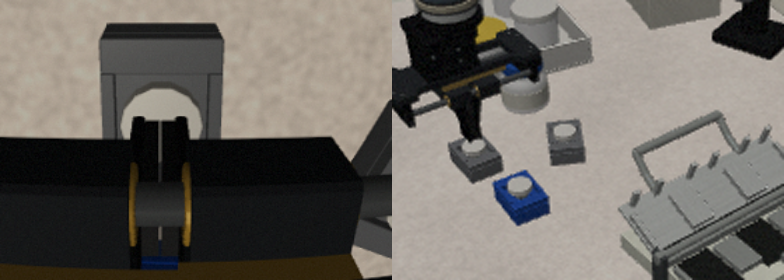

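The fingers are on B's cap, which looks nearly flush. I'll press a little more until I feel contact.

```bash
python3 -m handwheel '[{"xyz":[0,0,1],"delta_rot":[0,0,0],"hand":1},{"xyz":[0,0,2],"delta_rot":[0,0,0],"hand":1},{"xyz":[0,0,2],"delta_rot":[0,0,0],"hand":1},{"xyz":[0,0,2],"delta_rot":[0,0,0],"hand":1},{"xyz":[0,0,2],"delta_rot":[0,0,0],"hand":1}]'
```

```text
time_s: 4.05
position: [0.356, 0.2916, 0.0319]
tcp_rot: [[-0.14, 0.99, 0.0], [0.99, 0.14, -0.0], [-0.0, 0.0, -1.0]]
force: [-0.1, 0.4, -0.9]
opening: 0.011
grasp_force: 0.0
```

```bash
python3 -m handwheel '[{"xyz":[0,0,1],"delta_rot":[0,0,0],"hand":1},{"xyz":[0,0,2],"delta_rot":[0,0,0],"hand":1},{"xyz":[0,0,3],"delta_rot":[0,0,0],"hand":1},{"xyz":[0,0,3],"delta_rot":[0,0,0],"hand":1},{"xyz":[0,0,3],"delta_rot":[0,0,0],"hand":1}]'
python3 - <<'E'
from h import *
a,_=snap('wrist','w3.png'); b,_=snap('side','s3.png')
a=a[200:400,200:480]; b=b[190:260,180:278]
o=np.hstack([cv2.resize(a,(392,280)),cv2.resize(b,(392,280),interpolation=cv2.INTER_CUBIC)])
cv2.imwrite('pics/c3.png',o[:,:,::-1])
E
```

```text
time_s: 4.68
position: [0.356, 0.2916, 0.0289]
tcp_rot: [[-0.14, 0.99, -0.0], [0.99, 0.14, -0.0], [-0.0, -0.0, -1.0]]
force: [-0.5, -0.1, -0.4]
opening: 0.008
grasp_force: 0.0
```

View pics/c3.png

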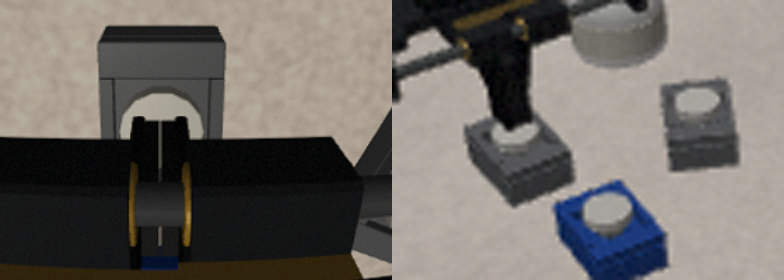

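```bash
python3 - <<'E'
from h import *
for z in (.02,.03,.0365,.045): print(z,proj('s3.png',[.356,.2916,z]))
print('A cap',[proj('s3.png',[.4733,.2671,z]) for z in (.028,.0365)])
a=cv2.imread('pics/s3.png')[200:240,190:280]; w=cv2.imread('pics/w3.png')[240:400,250:410]
cv2.imwrite('pics/c4.png',cv2.resize(a,None,fx=8.8,fy=8.8,interpolation=cv2.INTER_CUBIC))
E
```

```text
0.02 [211.1731 226.2257]
0.03 [210.6346 223.1968]
0.0365 [210.2814 221.2106]
0.045 [209.816  218.5925]
A cap [array([255.889 , 216.1753]), array([255.6384, 213.6113])]
```

View pics/c4.png

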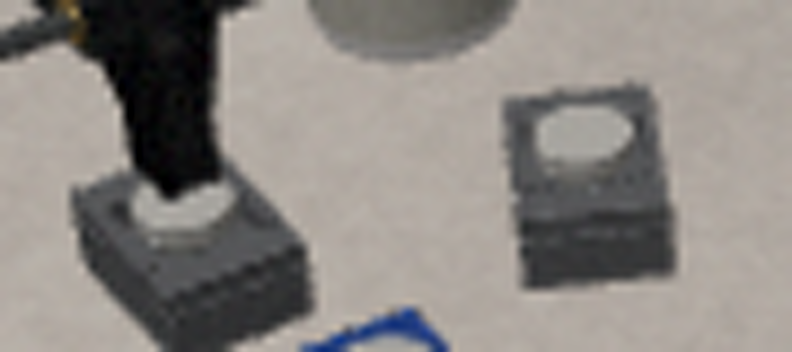

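B's cap still shows its rim like A's does, so the tip is not loaded yet. I'll continue down in small steps until force appears.

```bash
for i in 1 2; do python3 -m handwheel '[{"xyz":[0,0,1],"delta_rot":[0,0,0],"hand":1},{"xyz":[0,0,2],"delta_rot":[0,0,0],"hand":1},{"xyz":[0,0,3],"delta_rot":[0,0,0],"hand":1},{"xyz":[0,0,3],"delta_rot":[0,0,0],"hand":1},{"xyz":[0,0,3],"delta_rot":[0,0,0],"hand":1}]'; done | egrep "posi|force|open"
```

```text
position: [0.356, 0.2916, 0.0259]
force: [0.2, -0.1, 0.1]
opening: 0.006
grasp_force: 0.0
position: [0.356, 0.2916, 0.0229]
force: [0.3, 0.1, -0.7]
opening: 0.009
grasp_force: 0.0
```

```bash
python3 - <<'E'
from h import *
snap('side','s5.png'); snap('wrist','w5.png')
a=cv2.imread('pics/s5.png')[200:240,190:280]; w=cv2.imread('pics/w5.png')[230:400,210:450]
cv2.imwrite('pics/c5.png',np.hstack([cv2.resize(a,(495,220),interpolation=cv2.INTER_CUBIC),cv2.resize(w,(300,220))]))
print([ (z,proj('s5.png',[.356,.2916,z])) for z in (.015,.0275)])
E
```

```text
[(0.015, array([211.4402, 227.7283])), (0.0275, array([210.7697, 223.957 ]))]
```

View pics/c5.png

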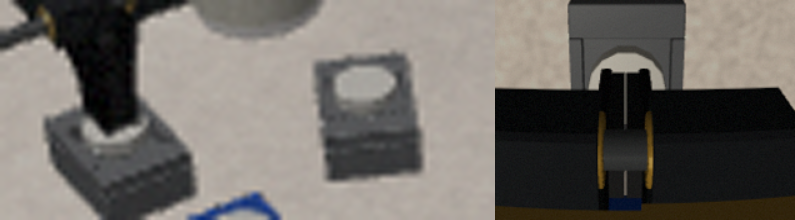

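```bash
for i in 1 2; do python3 -m handwheel '[{"xyz":[0,0,1],"delta_rot":[0,0,0],"hand":1},{"xyz":[0,0,1],"delta_rot":[0,0,0],"hand":1},{"xyz":[0,0,1.5],"delta_rot":[0,0,0],"hand":1},{"xyz":[0,0,1.5],"delta_rot":[0,0,0],"hand":1},{"xyz":[0,0,1.5],"delta_rot":[0,0,0],"hand":1}]'; done | egrep "posi|force|open"; python3 -c "
from h import *; s=st(); print(s['tau'])"
```

```text
position: [0.356, 0.2917, 0.0214]
force: [-0.9, -0.8, 0.1]
opening: -0.002
grasp_force: 0.0
position: [0.356, 0.2916, 0.0199]
force: [0.1, 0.3, 1.3]
opening: 0.008
grasp_force: 0.0
t 7.375 p [0.356  0.2916 0.0199] open 0.00787591628918194 gf 0.0 F [0.1216 0.3446 1.2974]
[[-0.1396  0.9902  0.    ]
 [ 0.9902  0.1396 -0.    ]
 [-0.      0.     -1.    ]]
q [ 25.3678  37.688  113.7379  -0.0012  28.5739  17.3461]
[ -0.0008 -36.7629  -4.8291   0.04     0.0131  -0.    ]
```

```bash
python3 - <<'E'
from h import *
s=bot.read_state(); K,T=load('w5.png'); R=np.array(s['tcp_rot'])
p=np.array([.356,.2916,.0229])
C=-T[:3,:3].T@T[:3,3]; print('cam',C,R.T@(C-p))
for dx in (-.0095,0,.0095):
  for dz in (-.02,-.01,0,.008): print(dx,dz,proj('w5.png',p+R@np.array([dx,0,dz]),True))
# cap circle in w5 for heights
for z in (.0275,.0365):
  c=np.array([.3556,.2914,z]); print(z,[proj('w5.png',c+.0155*np.array([np.cos(t),np.sin(t),0]),True).round(1) for t in (np.pi/2+.14,0.14,np.pi+.14)])
print([proj('w5.png',np.array([.3556,.2914,.028])+R@np.array([.032,dy,dz]),True).round(1) for dy in (-.023,.023) for dz in (0,.028)])
w=cv2.imread('pics/w5.png')[230:350,230:390]; cv2.imwrite('pics/c6.png',cv2.resize(w,None,fx=5,fy=5,interpolation=cv2.INTER_CUBIC))
E
```

```text
cam [0.3448 0.3686 0.2002] [ 0.0778 -0.0003 -0.1773]
-0.0095 -0.02 [314.2655 324.6402]
-0.0095 -0.01 [314.2452 315.0853]
-0.0095 0 [314.2266 306.3876]
-0.0095 0.008 [314.2128 299.9776]
0 -0.02 [314.2966 307.0418]
0 -0.01 [314.2739 298.1142]
0 0 [314.2533 290.0228]
0 0.008 [314.2381 284.0801]
0.0095 -0.02 [314.3282 288.5797]
0.0095 -0.01 [314.3031 280.3913]
0.0095 0 [314.2804 273.0008]
0.0095 0.008 [314.2636 267.591 ]
0.0275 [array([313.5, 265.3]), array([343.9, 293.8]), array([283. , 293.8])]
0.0365 [array([313.4, 271.8]), array([345.2, 301.4]), array([281.6, 301.3])]
[array([265.8, 233.3]), array([272.1, 220.2]), array([361.2, 233.3]), array([355. , 220.3])]
```

View pics/c6.png

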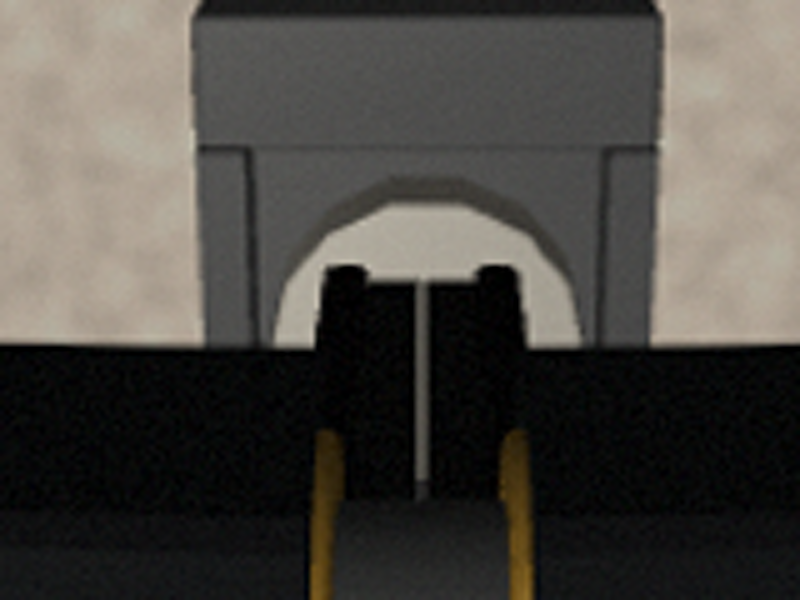

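The dark crescent above B's cap at about v=265–271 is the raised side wall of the cap. So it is still popped, and the true tips sit well behind the stated position. I'll keep pressing and watch the force.

```bash
for i in 1 2 ; do python3 -m handwheel '[{"xyz":[0,0,0.5],"delta_rot":[0,0,0],"hand":1},{"xyz":[0,0,1],"delta_rot":[0,0,0],"hand":1},{"xyz":[0,0,1.5],"delta_rot":[0,0,0],"hand":1},{"xyz":[0,0,2],"delta_rot":[0,0,0],"hand":1},{"xyz":[0,0,2.5],"delta_rot":[0,0,0],"hand":1}]'; done | egrep "posi|force"
```

```text
position: [0.3561, 0.2917, 0.0174]
force: [-0.2, -0.1, 3.6]
grasp_force: 1.9
position: [0.3561, 0.2917, 0.0148]
force: [-0.9, 0.3, 3.6]
grasp_force: 1.9
```

Force of 3.6 N: the cap is moving. I'll continue to its end stop.

```bash
for i in 1 2 3; do python3 -m handwheel '[{"xyz":[0,0,0.5],"delta_rot":[0,0,0],"hand":1},{"xyz":[0,0,1],"delta_rot":[0,0,0],"hand":1},{"xyz":[0,0,1.5],"delta_rot":[0,0,0],"hand":1},{"xyz":[0,0,1.5],"delta_rot":[0,0,0],"hand":1},{"xyz":[0,0,1.5],"delta_rot":[0,0,0],"hand":1}]'; done | egrep "posi|force"
```

```text
position: [0.356, 0.2916, 0.0133]
force: [0.5, -0.0, 2.3]
grasp_force: 1.3
position: [0.3561, 0.2917, 0.0123]
force: [-0.6, -0.0, 7.9]
grasp_force: 3.8
position: [0.3561, 0.2917, 0.0121]
force: [-2.3, -1.8, 21.9]
grasp_force: 10.8
```

The end stop is at TCP z = 0.012, so the real tips are about 15.5 mm behind the reported TCP (tip z = TCP z + 0.0156). I'll use that from here on. Next I lift and go to carrier A.

```bash
python3 -m handwheel '[{"xyz":[0,0,-15],"delta_rot":[0,0,0],"hand":1},{"xyz":[0,0,-50],"delta_rot":[0,0,0],"hand":1},{"xyz":[0,0,-50],"delta_rot":[0,0,0],"hand":1},{"xyz":[0,0,-50],"delta_rot":[0,0,0],"hand":1},{"xyz":[0,0,-50],"delta_rot":[0,0,0],"hand":1}]' | grep posi
cat >> h.py <<'E'
TIP=0.0156
E
python3 - <<'E'
from h import *
snap('top','t6.png'); rel([.4733,.2671,.026],-17.5)
a=cv2.imread('pics/t6.png')[280:370,190:290]; cv2.imwrite('pics/c7.png',cv2.resize(a,None,fx=6,fy=6,interpolation=cv2.INTER_CUBIC))
E
```

```text
position: [0.3553, 0.2913, 0.0594]
xyz [-40.3837 113.5086  33.2064]
rotz rad 0.44534760322220096 deg 25.516538080898897 j6 17.346209981512132
```

```bash
python3 -m handwheel '[{"xyz":[-15,40,0],"delta_rot":[0,0,0.15],"hand":1},{"xyz":[-30,80,5],"delta_rot":[0,0,0.3],"hand":1},{"xyz":[-40.4,113.5,20],"delta_rot":[0,0,0.445],"hand":1},{"xyz":[-40.4,113.5,33],"delta_rot":[0,0,0.445],"hand":1},{"xyz":[-40.4,113.5,33],"delta_rot":[0,0,0.445],"hand":1}]' | grep posi
python3 - <<'E'
from h import *
snap('wrist','w7.png')
w=cv2.imread('pics/w7.png')[200:350,210:410]; cv2.imwrite('pics/c8.png',cv2.resize(w,None,fx=4,fy=4,interpolation=cv2.INTER_CUBIC))
print(proj('w7.png',[.4733,.2671,.0365],True))
s=bot.read_state(); R=np.array(s['tcp_rot']); c=np.array([.4733,.2671,.028])
print([proj('w7.png',c+R@np.array([x,y,0]),True).round(1) for x,y in ((.032,-.023),(.032,.023),(-.02,.023),(-.02,-.023))])
st()
E
```

```text
position: [0.4713, 0.2667, 0.0255]
[317.1368 297.0053]
[array([270.1, 229.4]), array([364.4, 229.5]), array([359.8, 323.8]), array([274. , 323.8])]
t 11.85 p [0.4714 0.267  0.0262] open 0.000436413098305897 gf 0.0 F [-0.8742  0.0343  0.1903]
[[ 0.2992  0.9542 -0.0047]
 [ 0.9542 -0.2992 -0.0014]
 [-0.0027 -0.004  -1.    ]]
q [ 17.7021  39.9512 101.5878   0.0089  38.7402  35.1063]
```

View pics/c8.png

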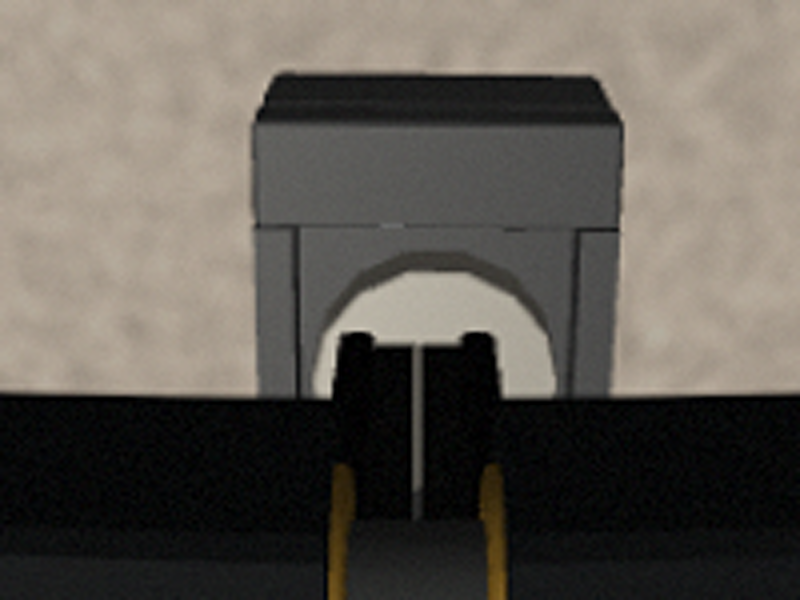

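A is centred at u≈319.5 and the tool at 314.5, so A is about 2.3 mm along tool +y. I correct for that and press.

```bash
python3 -m handwheel '[{"xyz":[0,2.3,2],"delta_rot":[0,0,0],"hand":1},{"xyz":[0,2.3,5],"delta_rot":[0,0,0],"hand":1},{"xyz":[0,2.3,8],"delta_rot":[0,0,0],"hand":1},{"xyz":[0,2.3,11],"delta_rot":[0,0,0],"hand":1},{"xyz":[0,2.3,13],"delta_rot":[0,0,0],"hand":1}]' | egrep "posi|force"
for i in 1 2; do python3 -m handwheel '[{"xyz":[0,0,0.5],"delta_rot":[0,0,0],"hand":1},{"xyz":[0,0,1],"delta_rot":[0,0,0],"hand":1},{"xyz":[0,0,1],"delta_rot":[0,0,0],"hand":1},{"xyz":[0,0,1],"delta_rot":[0,0,0],"hand":1},{"xyz":[0,0,1],"delta_rot":[0,0,0],"hand":1}]'| egrep "posi|force"; done
```

```text
position: [0.4762, 0.267, 0.0146]
force: [-1.3, 1.1, 4.4]
grasp_force: 2.0
position: [0.4762, 0.2669, 0.0134]
force: [-1.8, 2.3, 4.5]
grasp_force: 1.9
position: [0.4763, 0.2667, 0.0123]
force: [-1.3, 1.0, 2.6]
grasp_force: 1.6
```

```bash
python3 -m handwheel '[{"xyz":[0,0,0.5],"delta_rot":[0,0,0],"hand":1},{"xyz":[0,0,1],"delta_rot":[0,0,0],"hand":1},{"xyz":[0,0,1.5],"delta_rot":[0,0,0],"hand":1},{"xyz":[0,0,1.5],"delta_rot":[0,0,0],"hand":1},{"xyz":[0,0,1.5],"delta_rot":[0,0,0],"hand":1}]'| egrep "posi|force"
python3 -m handwheel '[{"xyz":[0,0,-20],"delta_rot":[0,0,0],"hand":1},{"xyz":[0,0,-70],"delta_rot":[0,0,0],"hand":1},{"xyz":[0,0,-120],"delta_rot":[0,0,0],"hand":1},{"xyz":[0,0,-120],"delta_rot":[0,0,0],"hand":1},{"xyz":[0,0,-120],"delta_rot":[0,0,0],"hand":1}]'| egrep "posi|force"
python3 - <<'E'
from h import *
rel([.562,.112,.12],9); print(bot.read_state()['time_s'])
E
```

```text
position: [0.4764, 0.2667, 0.0122]
force: [-3.4, 0.4, 12.8]
grasp_force: 6.6
position: [0.4758, 0.2662, 0.1304]
force: [-0.3, 0.2, -0.1]
grasp_force: 0.0
xyz [-121.2332  128.4926   10.4309]
rotz rad -0.462053262515716 deg -26.473701852400808 j6 34.99934429001445
14.975
```

```bash
python3 -m handwheel '[{"xyz":[-38,43,0],"delta_rot":[0,0,-0.15],"hand":1},{"xyz":[-76,86,5],"delta_rot":[0,0,-0.3],"hand":1},{"xyz":[-114,128,15],"delta_rot":[0,0,-0.462],"hand":1},{"xyz":[-114,128,15],"delta_rot":[0,0,-0.462],"hand":1},{"xyz":[-114,128,15],"delta_rot":[0,0,-0.462],"hand":1}]' | egrep "posi|force"
python3 - <<'E'
from h import *
snap('wrist','w9.png'); st()
E
```

```text
position: [0.5624, 0.1195, 0.114]
force: [-0.8, 0.2, 0.0]
grasp_force: 0.0
t 15.65 p [0.5623 0.1202 0.1145] open 0.0064408699509092004 gf 0.0 F [-0.2408 -0.0654  0.1004]
[[-0.156   0.9878 -0.0038]
 [ 0.9878  0.156   0.0001]
 [ 0.0007 -0.0037 -1.    ]]
q [ 0.9251 33.4727 94.0609  0.0137 52.6816 -8.0568]
```

View pics/w9.png

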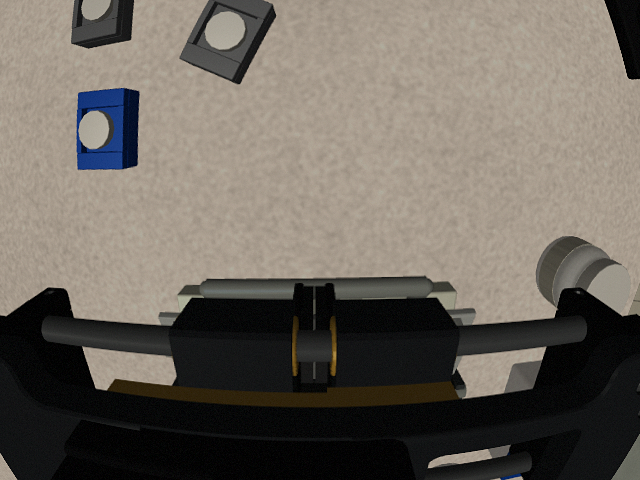

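The bar spans u=203–432 at v≈287, centred under the tool. Both carriers' caps look flush, and only the blue one is proud. I'll push the flipper flat.

```bash
python3 -m handwheel '[{"xyz":[0,0,15],"delta_rot":[0,0,0],"hand":1},{"xyz":[0,0,28],"delta_rot":[0,0,0],"hand":1},{"xyz":[0,0,41],"delta_rot":[0,0,0],"hand":1},{"xyz":[0,0,54],"delta_rot":[0,0,0],"hand":1},{"xyz":[0,0,65],"delta_rot":[0,0,0],"hand":1}]' | egrep "posi|force"
for i in 1 2 ; do python3 -m handwheel '[{"xyz":[0,0,2],"delta_rot":[0,0,0],"hand":1},{"xyz":[0,0,4],"delta_rot":[0,0,0],"hand":1},{"xyz":[0,0,6],"delta_rot":[0,0,0],"hand":1},{"xyz":[0,0,6],"delta_rot":[0,0,0],"hand":1},{"xyz":[0,0,6],"delta_rot":[0,0,0],"hand":1}]' | egrep "posi|force"; done
```

```text
position: [0.564, 0.1199, 0.0501]
force: [-0.9, 3.2, 3.2]
grasp_force: 1.7
position: [0.5642, 0.1192, 0.0448]
force: [-0.1, 0.2, 0.5]
grasp_force: 0.5
position: [0.5642, 0.1195, 0.0403]
force: [-4.1, -0.4, 13.1]
grasp_force: 6.3
```

```bash
python3 -m handwheel '[{"xyz":[0,0,-30],"delta_rot":[0,0,0],"hand":-1},{"xyz":[0,0,-80],"delta_rot":[0,0,0],"hand":-1},{"xyz":[60,0,-80],"delta_rot":[0,0,0],"hand":-1},{"xyz":[120,0,-80],"delta_rot":[0,0,0],"hand":-1},{"xyz":[120,0,-80],"delta_rot":[0,0,0],"hand":-1}]' | egrep "posi|force"
python3 - <<'E'
from h import *
rel([.4737,.2663,.05],-17.5)
snap('top','t10.png')
a=cv2.imread('pics/t10.png')[190:320,280:400]; cv2.imwrite('pics/c10.png',cv2.resize(a,None,fx=4.6,fy=4.6,interpolation=cv2.INTER_CUBIC))
E
```

```text
position: [0.5443, 0.2418, 0.1187]
force: [-0.4, -1.2, -1.0]
grasp_force: 0.0
xyz [ 35.5854 -65.7927  68.6551]
rotz rad 0.4681756790064416 deg 26.82449047774068 j6 3.8491596841016156
```

View pics/c10.png

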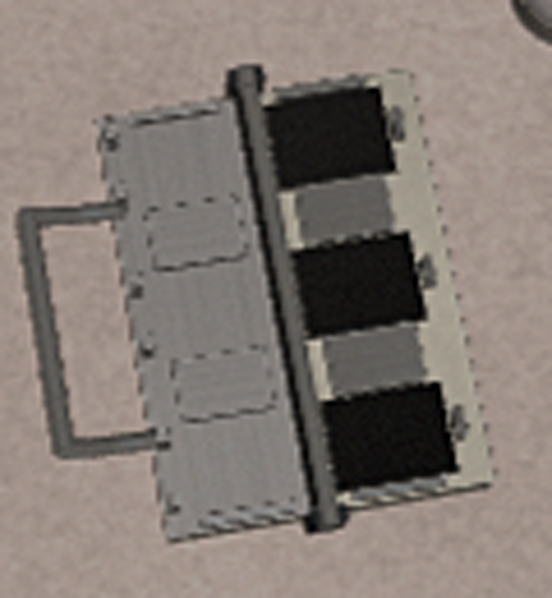

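```bash
python3 - <<'E'
from h import *
g=lambda x,y,z:at('t10.png',280+x/4.6,190+y/4.6,z)[:2]
def seg(n,a,b):
    d=a-b; print(n,(a+b)/2,np.linalg.norm(d),np.degrees(np.arctan2(d[1],d[0])))
seg('bar',g(27,215,.053),g(64,450,.053))
seg('hinge',g(246,78,.053),g(325,520,.053))
r1=np.mean([g(*p,.043) for p in((147,208),(240,197),(248,254),(155,268))],0); r2=np.mean([g(*p,.043) for p in((173,358),(267,346),(275,408),(180,420))],0)
seg('rails',r1,r2)
n=[np.mean([g(*p,.034) for p in c],0) for c in [((265,105),(380,88),(397,170),(280,188)),((293,250),(410,233),(427,318),(308,336)),((323,403),(440,382),(458,468),(335,490))]]
seg('nest',n[0],n[2]); print(n[1])
seg('plate edge',g(100,120,.043),g(168,540,.043)); seg('nest edge',g(412,70,.043),g(493,486,.043))
c,s=np.cos(np.radians(9.2)),np.sin(np.radians(9.2)); Rm=np.array([[c,s],[-s,c]])
h0=(g(246,78,.053)+g(325,520,.053))/2
for q in (g(45,332,.053),(r1+r2)/2,*n,g(268,300,.053)): print(Rm@(np.array(q)-h0))
for p in ((107,140),(137,292),(147,350),(173,510)): print('post',Rm@(g(*p,.063)-h0))
for p in ((395,122),(428,271),(459,420)): print('npost',Rm@(g(*p,.05)-h0))
E
```

```text
bar [0.5619 0.1219] 0.1286983950701675 9.490752044538398
hinge [ 0.5821 -0.0052] 0.2436851858173837 9.127181343412143
rails [0.5771 0.0339] 0.08400251129638991 9.319200854696607
nest [ 0.5915 -0.0469] 0.16780461375909012 9.612016644621313
[ 0.5915 -0.0471]
plate edge [0.5671 0.0754] 0.23212612359226803 9.182219795484029
nest edge [ 0.5955 -0.0959] 0.23238402441018005 8.935061033575868
[-0.0002  0.1289]
[0.0013 0.0395]
[ 0.0865 -0.0421]
[ 0.0025 -0.0428]
[-0.0813 -0.0433]
[-0.0021  0.0093]
post [0.0963 0.0803]
post [0.0112 0.0776]
post [-0.0204  0.0773]
post [-0.1052  0.0774]
npost [ 0.085  -0.0762]
npost [ 0.0004 -0.0782]
npost [-0.0812 -0.079 ]
```

```bash
python3 -m handwheel '[{"xyz":[-60,0,0],"delta_rot":[0,0,0],"hand":-1},{"xyz":[-120,0,0],"delta_rot":[0,0,0],"hand":-1},{"xyz":[-180,0,0],"delta_rot":[0,0,0],"hand":-1},{"xyz":[-240,0,0],"delta_rot":[0,0,0],"hand":-1},{"xyz":[-280,0,0],"delta_rot":[0,0,0],"hand":-1}]' | egrep "posi|force"
python3 -m handwheel '[{"xyz":[0,0,0],"delta_rot":[0,0,0],"hand":-1},{"xyz":[0,0,0],"delta_rot":[0,0,0],"hand":-1},{"xyz":[0,0,0],"delta_rot":[0,0,0],"hand":-1},{"xyz":[0,0,0],"delta_rot":[0,0,0],"hand":-1},{"xyz":[0,0,0],"delta_rot":[0,0,0],"hand":-1}]' | egrep "posi"
python3 - <<'E'
from h import *
snap('wrist','w11.png')
a=cv2.imread('pics/w11.png')[40:320,120:520]; cv2.imwrite('pics/c11.png',cv2.resize(a,None,fx=2,fy=2,interpolation=cv2.INTER_CUBIC))
rel([.4737,.2663,.05],-17.5)
E
```

```text
position: [0.5892, -0.0434, 0.1185]
force: [0.1, 0.3, 0.5]
grasp_force: 0.0
position: [0.589, -0.0375, 0.1189]
xyz [318.3583 -66.0712  68.9202]
rotz rad 0.4636679760417091 deg 26.5662181225629 j6 -23.56233896246154
```

View pics/c11.png

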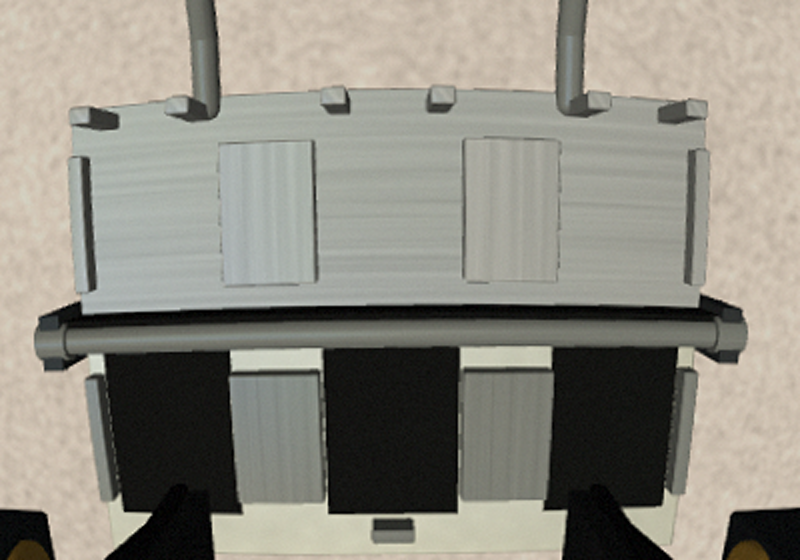

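```bash
python3 - <<'E'
from h import *
g=lambda x,y,z:at('w11.png',120+x/2,40+y/2,z,True)[:2]
c,s=np.cos(np.radians(9.3)),np.sin(np.radians(9.3)); Rm=np.array([[c,s],[-s,c]]); h0=np.array([.5831,-.005])
def P(n,x,y,z): print(n,Rm@(g(x,y,z)-h0))
for p in((219,141),(315,141),(316,284),(222,284),(464,139),(559,139),(559,282),(464,282)): P('rail',*p,.043)
for p in ((333,112),(440,112),(95,128),(690,123)): P('postbase',*p,.034)
for p in ((392,305),(100,312),(690,305)): P('heelbase',*p,.034)
for p in ((392,335),(45,340),(738,338)): P('hinge axis',*p,.056)
for p in ((324,350),(459,349),(458,513),(328,512)): P('nestpad',*p,.034)
for p in ((192,1),(572,1)): P('arm',*p,.05)
P('nest rail bottom',325,500,.043);P('nest post',392,520,.045)
E
```

```text
rail [-0.0567  0.0641]
rail [-0.0238  0.0627]
rail [-0.0241  0.0137]
rail [-0.0571  0.0143]
rail [0.0262 0.0633]
rail [0.0589 0.0645]
rail [0.06   0.0148]
rail [0.0266 0.0142]
postbase [-0.0183  0.0736]
postbase [0.0188 0.0734]
postbase [-0.1059  0.0732]
postbase [0.1111 0.0749]
heelbase [0.002  0.0048]
heelbase [-0.1074  0.0044]
heelbase [0.1142 0.0067]
hinge axis [ 0.0019 -0.0018]
hinge axis [-0.1209 -0.0014]
hinge axis [ 0.1248 -0.0013]
nestpad [-0.0226 -0.0115]
nestpad [ 0.0262 -0.0113]
nestpad [ 0.0275 -0.076 ]
nestpad [-0.0229 -0.0754]
arm [-0.0645  0.1131]
arm [0.062  0.1124]
nest rail bottom [-0.0231 -0.0664]
nest post [ 0.0019 -0.0737]
```

The close-up gives the rails at x≈−40 and +43 mm (50.4 mm pocket width, as it should be) and a pocket centre y≈39 mm in my station estimate. Now I pick carrier A.

```bash
python3 -m handwheel '[{"xyz":[60,-13,0],"delta_rot":[0,0,0.1],"hand":-1},{"xyz":[120,-26,0],"delta_rot":[0,0,0.2],"hand":-1},{"xyz":[180,-39,0],"delta_rot":[0,0,0.3],"hand":-1},{"xyz":[240,-52,0],"delta_rot":[0,0,0.4],"hand":-1},{"xyz":[300,-62,20],"delta_rot":[0,0,0.464],"hand":-1}]' | egrep "posi"
python3 -m handwheel '[{"xyz":[0,0,0],"delta_rot":[0,0,0],"hand":-1},{"xyz":[0,0,20],"delta_rot":[0,0,0],"hand":-1},{"xyz":[0,0,40],"delta_rot":[0,0,0],"hand":-1},{"xyz":[0,0,40],"delta_rot":[0,0,0],"hand":-1},{"xyz":[0,0,40],"delta_rot":[0,0,0],"hand":-1}]' | egrep "posi"
python3 - <<'E'
from h import *
rel([.4737,.2663,-.0036],-17.5)
s=bot.read_state(); R=np.array(s['tcp_rot'])
im,_=snap('wrist','w12.png'); cv2.imwrite('pics/c12.png',cv2.resize(im[120:360,180:460,::-1],None,fx=2.5,fy=2.5))
for c in ([.4737,.2663,.028],):print([proj('w12.png',c+R@np.array([x,y,0]),True).round(1) for x,y in ((.032,-.023),(.032,.023),(-.032,.023),(-.032,-.023))])
E
```

```text
position: [0.4819, 0.2492, 0.1006]
position: [0.4823, 0.2464, 0.06]
xyz [ 16.3565 -14.2745  63.5482]
rotz rad -0.002238239922871316 deg -0.1282417011182133 j6 32.87156959287388
[array([248.6, 188.6]), array([329.2, 188.1]), array([327.8, 292.2]), array([253.6, 291.7])]
```

View pics/c12.png

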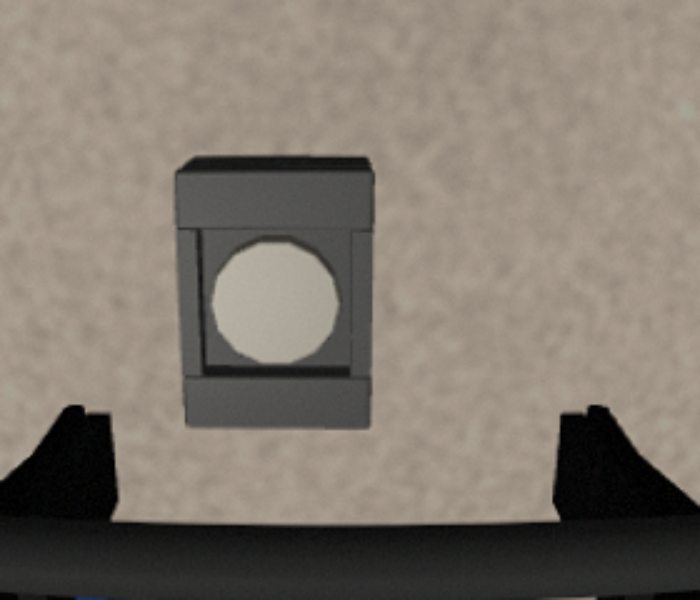

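Carrier A's corners (250,188)–(328,291) match the prediction within 1 px. I descend and grip.

```bash
python3 -m handwheel '[{"xyz":[16.4,-14.3,5],"delta_rot":[0,0,0],"hand":-1},{"xyz":[16.4,-14.3,20],"delta_rot":[0,0,0],"hand":-1},{"xyz":[16.4,-14.3,40],"delta_rot":[0,0,0],"hand":-1},{"xyz":[16.4,-14.3,63.5],"delta_rot":[0,0,0],"hand":-1},{"xyz":[16.4,-14.3,63.5],"delta_rot":[0,0,0],"hand":0}]' | egrep "posi|force"
for i in 1 2; do python3 -m handwheel '[{"xyz":[0,0,0],"delta_rot":[0,0,0],"hand":1},{"xyz":[0,0,0],"delta_rot":[0,0,0],"hand":1},{"xyz":[0,0,0],"delta_rot":[0,0,0],"hand":1},{"xyz":[0,0,0],"delta_rot":[0,0,0],"hand":1},{"xyz":[0,0,0],"delta_rot":[0,0,0],"hand":1}]' | egrep "posi|force|open"; done
python3 -m handwheel '[{"xyz":[0,0,-20],"delta_rot":[0,0,0],"hand":1},{"xyz":[0,0,-60],"delta_rot":[0,0,0],"hand":1},{"xyz":[0,0,-110],"delta_rot":[0,0,0],"hand":1},{"xyz":[0,0,-110],"delta_rot":[0,0,0],"hand":1},{"xyz":[0,0,-110],"delta_rot":[0,0,0],"hand":1}]' | egrep "posi|force|open"
python3 - <<'E'
from h import *
rel([.6609,.0475,.106],9.4); print('near');rel([.4951,.0203,.106],9.4)
E
```

```text
position: [0.4717, 0.2657, -0.0057]
force: [0.1, 0.1, -0.3]
grasp_force: 0.0
position: [0.4732, 0.2669, -0.0036]
force: [0.3, -0.7, 2.7]
opening: 0.526
grasp_force: 30.0
position: [0.4732, 0.2669, -0.0037]
force: [0.4, -0.6, 5.8]
opening: 0.524
grasp_force: 30.0
position: [0.4716, 0.2664, 0.1049]
force: [-0.2, -0.6, -1.6]
opening: 0.527
grasp_force: 30.0
xyz [-151.4226  246.6434   -1.3669]
rotz rad -0.47108615786664987 deg -26.99124863279266 j6 35.22716817906598
near
xyz [-227.4589   96.8176   -0.9656]
rotz rad -0.47108615786664987 deg -26.99124863279266 j6 35.22716817906598
```

```bash
python3 -m handwheel '[{"xyz":[-32,52,0],"delta_rot":[0,0,-0.1],"hand":1},{"xyz":[-64,104,0],"delta_rot":[0,0,-0.2],"hand":1},{"xyz":[-96,156,0],"delta_rot":[0,0,-0.3],"hand":1},{"xyz":[-128,208,0],"delta_rot":[0,0,-0.4],"hand":1},{"xyz":[-151.4,246.6,0],"delta_rot":[0,0,-0.471],"hand":1}]' | egrep "posi|open"
python3 -m handwheel '[{"xyz":[0,0,0],"delta_rot":[0,0,0],"hand":1},{"xyz":[0,0,10],"delta_rot":[0,0,0],"hand":1},{"xyz":[0,0,20],"delta_rot":[0,0,0],"hand":1},{"xyz":[0,0,20],"delta_rot":[0,0,0],"hand":1},{"xyz":[0,0,20],"delta_rot":[0,0,0],"hand":1}]' | egrep "posi|open"
python3 - <<'E'
from h import *
rel([.6609,.0475,.0304],9.4)
E
```

```text
position: [0.6619, 0.0455, 0.1026]
opening: 0.525
position: [0.6617, 0.0488, 0.0858]
opening: 0.529
xyz [-1.1383 -1.0116 55.3629]
rotz rad 0.0010470057921280014 deg 0.059989013014686066 j6 -14.877656609649234
```

```bash
python3 -m handwheel '[{"xyz":[-1.1,-1,15],"delta_rot":[0,0,0],"hand":1},{"xyz":[-1.1,-1,30],"delta_rot":[0,0,0],"hand":1},{"xyz":[-1.1,-1,42],"delta_rot":[0,0,0],"hand":1},{"xyz":[-1.1,-1,50],"delta_rot":[0,0,0],"hand":1},{"xyz":[-1.1,-1,54],"delta_rot":[0,0,0],"hand":1}]' | egrep "posi|force|open"
python3 -m handwheel '[{"xyz":[0,0,1],"delta_rot":[0,0,0],"hand":1},{"xyz":[0,0,1],"delta_rot":[0,0,0],"hand":1},{"xyz":[0,0,1],"delta_rot":[0,0,0],"hand":1},{"xyz":[0,0,1],"delta_rot":[0,0,0],"hand":1},{"xyz":[0,0,1],"delta_rot":[0,0,0],"hand":1}]' | egrep "posi|force|open"
```

```text
position: [0.661, 0.0467, 0.0309]
force: [0.1, 0.0, -2.3]
opening: 0.529
grasp_force: 30.0
position: [0.6614, 0.0467, 0.0311]
force: [-0.3, -0.6, -3.1]
opening: 0.528
grasp_force: 30.0
```

```bash
python3 -m handwheel '[{"xyz":[0,0,0.5],"delta_rot":[0,0,0],"hand":1},{"xyz":[0,0,1],"delta_rot":[0,0,0],"hand":1},{"xyz":[0,0,1],"delta_rot":[0,0,0],"hand":-0.45},{"xyz":[0,0,1],"delta_rot":[0,0,0],"hand":-0.45},{"xyz":[0,0,1],"delta_rot":[0,0,0],"hand":-0.45}]' | egrep "posi|force|open"
python3 -m handwheel '[{"xyz":[0,0,-10],"delta_rot":[0,0,0],"hand":-0.45},{"xyz":[0,0,-40],"delta_rot":[0,0,0],"hand":-0.45},{"xyz":[0,0,-90],"delta_rot":[0,0,0],"hand":-1},{"xyz":[0,0,-90],"delta_rot":[0,0,0],"hand":-1},{"xyz":[0,0,-90],"delta_rot":[0,0,0],"hand":-1}]' | egrep "posi|force|open"
python3 - <<'E'
from h import *
im,_=snap('top','t13.png'); rel([.3556,.2914,.06],8)
im=im[:,:,::-1]
o=np.hstack([cv2.resize(im[190:310,300:400],(400,480),interpolation=cv2.INTER_CUBIC),cv2.resize(im[280:380,190:273],(398,480),interpolation=cv2.INTER_CUBIC)])
cv2.imwrite('pics/c13.png',o)
E
```

```text
position: [0.6614, 0.0466, 0.0299]
force: [-0.3, -0.7, 0.1]
opening: 0.701
grasp_force: 0.0
position: [0.661, 0.0467, 0.1202]
force: [-0.3, -0.2, -0.1]
opening: 0.957
grasp_force: 0.0
xyz [ 291.0774 -260.5335   59.8078]
rotz rad 0.02438172967750004 deg 1.396970207749618 j6 -14.99821891045964
```

View pics/c13.png

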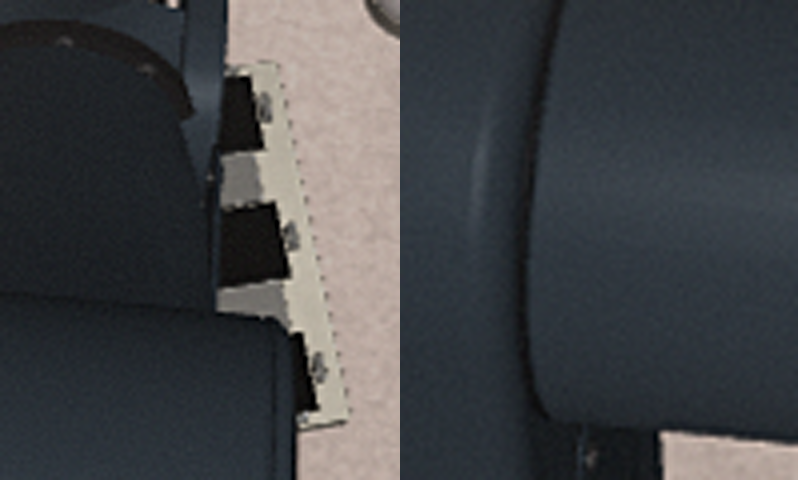

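That crop showed only the arm covering the view. I've viewed more pictures than the limit of 14, so from here I won't view any more and will check by image code only. Next is carrier B.

```bash
python3 -m handwheel '[{"xyz":[42,-43,0],"delta_rot":[0,0,0],"hand":-1},{"xyz":[84,-86,0],"delta_rot":[0,0,0],"hand":-1},{"xyz":[126,-130,0],"delta_rot":[0,0,0],"hand":-1},{"xyz":[168,-174,0],"delta_rot":[0,0,0],"hand":-1},{"xyz":[210,-217,10],"delta_rot":[0,0,0.024],"hand":-1}]' | egrep "posi"
python3 -m handwheel '[{"xyz":[41,-43,0],"delta_rot":[0,0,0],"hand":-1},{"xyz":[41,-43,20],"delta_rot":[0,0,0],"hand":-1},{"xyz":[41,-43,20],"delta_rot":[0,0,0],"hand":-1},{"xyz":[41,-43,20],"delta_rot":[0,0,0],"hand":-1},{"xyz":[41,-43,20],"delta_rot":[0,0,0],"hand":-1}]' | egrep "posi"
cat >> h.py <<'E'
def comp(fn,mask,uv,z,fish=True):
    """world rect of the connected mask region nearest pixel uv, at height z"""
    n,L,S,C=cv2.connectedComponentsWithStats(mask.astype(np.uint8))
    best=None
    for i in range(1,n):
        if S[i,4]<150: continue
        d=np.hypot(*(C[i]-uv))
        if best is None or d<best[0]: best=(d,i)
    i=best[1]; cs,_=cv2.findContours((L==i).astype(np.uint8),0,2); c=max(cs,key=len)[:,0]
    w=np.array([at(fn,u,v,z,fish)[:2] for u,v in c]); r=cv2.minAreaRect((w*1000).astype(np.float32))
    print('area',S[i,4],'box',S[i,:4],'centroid px',C[i],'world mm centre',np.array(r[0]),'size',np.array(r[1]),'ang',r[2]); return C[i],r
E
python3 - <<'E'
from h import *
rel([.3556,.2914,-.0036],8)
im,_=snap('wrist','w14.png'); t,_=snap('top','t14.png')
p=proj('w14.png',[.3556,.2914,.028],True); print('pred',p)
g=im.astype(int); v=g.mean(2); sp=g.max(2)-g.min(2)
for y in range(-80,90,16): print([int(v[min(479,max(0,int(p[1]+y))),int(p[0]+x)]) for x in range(-80,90,16)])
comp('w14.png',(v>30)&(v<125)&(sp<20)&(np.arange(480)[:,None]<330),p,.028)
comp('w14.png',(v>150)&(sp<22),p,.0275)
E
```

```text
position: [0.4107, 0.2191, 0.1092]
position: [0.3656, 0.2527, 0.0901]
xyz [39.6737 -4.6139 93.6834]
rotz rad -0.0010083831490675687 deg -0.05777609857368304 j6 12.253558588205463
pred [307.2642 194.9991]
[149, 147, 135, 144, 145, 145, 143, 146, 150, 152, 140]
[150, 152, 155, 150, 152, 149, 144, 143, 145, 152, 144]
[147, 147, 150, 68, 48, 52, 53, 49, 146, 154, 148]
[146, 152, 149, 85, 80, 77, 77, 71, 149, 143, 154]
[150, 149, 152, 82, 77, 156, 153, 72, 146, 147, 151]
[147, 148, 144, 83, 164, 159, 155, 72, 142, 141, 149]
[149, 153, 146, 79, 83, 156, 154, 72, 151, 144, 143]
[150, 148, 157, 62, 78, 78, 70, 68, 151, 139, 147]
[149, 146, 148, 147, 140, 135, 140, 142, 141, 148, 145]
[145, 140, 134, 148, 151, 147, 151, 149, 141, 148, 152]
[146, 147, 147, 146, 152, 151, 140, 138, 137, 149, 138]
area 5092 box [273 145  72  97] centroid px [308.6932 191.9996] world mm centre [356.3701 292.3068] size [46.277  63.8849] ang 7.987429618835449
area 1500 box [286 173  45  43] centroid px [307.998 193.99 ] world mm centre [355.9966 291.9236] size [28.7289 27.8142] ang 7.950745105743408
```

```bash
python3 -m handwheel '[{"xyz":[20,-2,0],"delta_rot":[0,0,0],"hand":-1},{"xyz":[40.2,-3.9,15],"delta_rot":[0,0,0],"hand":-1},{"xyz":[40.2,-3.9,45],"delta_rot":[0,0,0],"hand":-1},{"xyz":[40.2,-3.9,80],"delta_rot":[0,0,0],"hand":-1},{"xyz":[40.2,-3.9,93.7],"delta_rot":[0,0,0],"hand":-1}]' | egrep "posi|force"
for i in 1 2; do python3 -m handwheel '[{"xyz":[0,0,0],"delta_rot":[0,0,0],"hand":0},{"xyz":[0,0,0],"delta_rot":[0,0,0],"hand":1},{"xyz":[0,0,0],"delta_rot":[0,0,0],"hand":1},{"xyz":[0,0,0],"delta_rot":[0,0,0],"hand":1},{"xyz":[0,0,0],"delta_rot":[0,0,0],"hand":1}]' | egrep "posi|force|open"; done
```

```text
position: [0.3548, 0.2918, -0.005]
force: [-0.7, -0.2, 0.2]
grasp_force: 0.0
position: [0.3557, 0.2925, -0.0034]
force: [-1.6, 0.3, 3.6]
opening: 0.527
grasp_force: 30.0
position: [0.3556, 0.2925, -0.0034]
force: [-0.7, 0.8, 4.3]
opening: 0.524
grasp_force: 30.0
```

```bash
python3 -m handwheel '[{"xyz":[0,0,-20],"delta_rot":[0,0,0],"hand":1},{"xyz":[0,0,-60],"delta_rot":[0,0,0],"hand":1},{"xyz":[0,0,-110],"delta_rot":[0,0,0],"hand":1},{"xyz":[0,0,-110],"delta_rot":[0,0,0],"hand":1},{"xyz":[0,0,-110],"delta_rot":[0,0,0],"hand":1}]' | egrep "posi|force|open"
python3 - <<'E'
from h import *
rel([.4951,.0203,.106],9.4)
E
```

```text
position: [0.3542, 0.2918, 0.1055]
force: [-0.1, -0.0, -2.5]
opening: 0.526
grasp_force: 30.0
xyz [-288.5565  101.6174   -0.4913]
rotz rad -0.02402109875985216 deg -1.3763075782064647 j6 17.47052463908468
```

```bash
python3 -m handwheel '[{"xyz":[-57,20,0],"delta_rot":[0,0,0],"hand":1},{"xyz":[-114,40,0],"delta_rot":[0,0,0],"hand":1},{"xyz":[-171,60,0],"delta_rot":[0,0,0],"hand":1},{"xyz":[-228,80,0],"delta_rot":[0,0,-0.01],"hand":1},{"xyz":[-288,101,0],"delta_rot":[0,0,-0.024],"hand":1}]' | egrep "posi|open"
python3 -m handwheel '[{"xyz":[0,0,0],"delta_rot":[0,0,0],"hand":1},{"xyz":[0,0,10],"delta_rot":[0,0,0],"hand":1},{"xyz":[0,0,20],"delta_rot":[0,0,0],"hand":1},{"xyz":[0,0,20],"delta_rot":[0,0,0],"hand":1},{"xyz":[0,0,20],"delta_rot":[0,0,0],"hand":1}]' | egrep "posi|open"
python3 - <<'E'
from h import *
rel([.4951,.0203,.0304],9.4); t,_=snap('side','s15.png')
E
```

```text
position: [0.4937, 0.0206, 0.1039]
opening: 0.529
position: [0.4944, 0.0231, 0.0859]
opening: 0.525
xyz [-2.8739  0.2818 55.5267]
rotz rad 0.0015765000841340558 deg 0.0903268012229006 j6 -19.77850348879539
```

```bash
python3 -m handwheel '[{"xyz":[-2.9,0.3,15],"delta_rot":[0,0,0],"hand":1},{"xyz":[-2.9,0.3,30],"delta_rot":[0,0,0],"hand":1},{"xyz":[-2.9,0.3,42],"delta_rot":[0,0,0],"hand":1},{"xyz":[-2.9,0.3,50],"delta_rot":[0,0,0],"hand":1},{"xyz":[-2.9,0.3,54],"delta_rot":[0,0,0],"hand":1}]' | egrep "posi|force|open"
python3 -m handwheel '[{"xyz":[0,0,1],"delta_rot":[0,0,0],"hand":1},{"xyz":[0,0,1.5],"delta_rot":[0,0,0],"hand":1},{"xyz":[0,0,1.5],"delta_rot":[0,0,0],"hand":1},{"xyz":[0,0,1.5],"delta_rot":[0,0,0],"hand":1},{"xyz":[0,0,1.5],"delta_rot":[0,0,0],"hand":1}]' | egrep "posi|force|open"
```

```text
position: [0.4953, 0.0193, 0.0314]
force: [-0.4, -0.4, -2.2]
opening: 0.527
grasp_force: 30.0
position: [0.4957, 0.0193, 0.0308]
force: [-0.3, -0.4, -1.5]
opening: 0.521
grasp_force: 30.0
```

```bash
python3 -m handwheel '[{"xyz":[0,0,0.5],"delta_rot":[0,0,0],"hand":1},{"xyz":[0,0,0.5],"delta_rot":[0,0,0],"hand":-0.45},{"xyz":[0,0,0.5],"delta_rot":[0,0,0],"hand":-0.45},{"xyz":[0,0,0.5],"delta_rot":[0,0,0],"hand":-0.45},{"xyz":[0,0,0.5],"delta_rot":[0,0,0],"hand":-0.45}]' | egrep "posi|force|open"
python3 -m handwheel '[{"xyz":[0,0,-10],"delta_rot":[0,0,0],"hand":-0.45},{"xyz":[0,0,-40],"delta_rot":[0,0,0],"hand":-0.45},{"xyz":[0,0,-90],"delta_rot":[0,0,0],"hand":-0.45},{"xyz":[-30,50,-90],"delta_rot":[0,0,0],"hand":-0.45},{"xyz":[-73,83,-90],"delta_rot":[0,0,0],"hand":-0.45}]' | egrep "posi|force|open"
python3 -m handwheel '[{"xyz":[0,0,0],"delta_rot":[0,0,0],"hand":-1},{"xyz":[0,0,0],"delta_rot":[0,0,0],"hand":-1},{"xyz":[0,0,0],"delta_rot":[0,0,0],"hand":-1},{"xyz":[0,0,0],"delta_rot":[0,0,0],"hand":-1},{"xyz":[0,0,0],"delta_rot":[0,0,0],"hand":-1}]' | egrep "posi|force|open"
python3 - <<'E'
from h import *
im,_=snap('wrist','w16.png')
g=im.astype(int); v=g.mean(2); sp=g.max(2)-g.min(2)
m=(v>30)&(v<112)&(sp<20)
for c in ([.4951,.0203,.062],[.6609,.0475,.062]):
    p=proj('w16.png',c,True); print('pred',p)
    for y in range(-48,60,12): print([int(v[int(p[1]+y),int(p[0]+x)]) for x in range(-48,60,12)])
    comp('w16.png',m,p,.062)
    comp('w16.png',(v>150)&(sp<22),p,.0615)
E
```

```text
position: [0.4956, 0.0193, 0.0301]
force: [-0.9, -0.4, 1.6]
opening: 0.723
grasp_force: 0.0
position: [0.5919, -0.0389, 0.1226]
force: [0.1, -0.4, -0.1]
opening: 0.729
grasp_force: 0.0
position: [0.589, -0.0386, 0.1202]
force: [0.6, -0.4, 0.3]
opening: 0.994
grasp_force: 0.0
pred [187.0466 146.8726]
[196, 201, 172, 58, 183, 180, 180, 102, 175]
[202, 204, 115, 113, 115, 118, 119, 48, 159]
[202, 200, 124, 124, 73, 69, 107, 38, 180]
[206, 202, 25, 222, 221, 221, 116, 33, 181]
[204, 195, 27, 220, 222, 222, 66, 29, 180]
[204, 194, 61, 222, 223, 224, 100, 30, 178]
[197, 193, 107, 121, 225, 103, 121, 27, 180]
[195, 200, 125, 129, 128, 125, 125, 31, 179]
[200, 19, 123, 124, 123, 123, 125, 36, 9]
area 154 box [193 126  21  46] centroid px [206.9026 147.0584] world mm centre [506.5901  21.0105] size [12.772  29.7391] ang 11.338175773620605
area 1491 box [167 127  43  46] centroid px [188.0993 149.6083] world mm centre [495.5158  18.4806] size [29.5138 29.7842] ang 47.362815856933594
pred [444.6494 147.9195]
[171, 92, 96, 93, 79, 75, 98, 195, 192]
[164, 91, 95, 95, 91, 93, 93, 184, 188]
[165, 91, 97, 88, 88, 92, 92, 193, 188]
[162, 101, 122, 196, 193, 193, 91, 183, 191]
[162, 96, 198, 194, 192, 191, 93, 197, 192]
[165, 94, 97, 193, 193, 194, 92, 201, 196]
[163, 96, 87, 96, 94, 90, 89, 190, 201]
[172, 94, 94, 94, 91, 90, 90, 189, 193]
[18, 16, 16, 10, 4, 9, 19, 25, 205]
area 10000 box [156   6 317 193] centroid px [362.9278 114.5675] world mm centre [571.0361  61.9521] size [211.7744 123.9286] ang 9.979044914245605
area 1478 box [418 124  43  45] centroid px [439.3491 146.0575] world mm centre [657.2067  47.9699] size [29.5424 29.1762] ang 12.087170600891113
```

```bash
python3 - <<'E'
from h import *
im=cv2.imread('pics/w16.png').astype(int); v=im.mean(2)
c,s=np.cos(np.radians(9.4)),np.sin(np.radians(9.4))
ex=np.array([c,s,0]); ey=np.array([-s,c,0]); h=np.array([.5831,-.005,0])
def prof(p0,d,n):
    o=[]
    for k in range(n):
        u,w=proj('w16.png',p0+d*k*.002,True); o.append(int(cv2.getRectSubPix(v.astype(np.float32),(1,1),(float(u),float(w)))[0,0]))
    return o
for name,cx in (('B near',-.0828),('A far',.0852)):
    print(name)
    for yy in (.012,.0392,.066):
        p=h+ex*(cx-.034)+ey*yy+np.array([0,0,.062]); print('along x from %.3f at y %.3f'%(cx-.034,yy),prof(p,ex,35))
    for xx in (cx-.018,cx+.015):
        p=h+ex*xx+ey*.0+np.array([0,0,.062]); print('along y from 0 at x %.3f'%xx,prof(p,ey,45))
E
```

```text
B near
along x from -0.117 at y 0.012 [199, 197, 200, 203, 162, 94, 75, 124, 124, 123, 124, 124, 124, 125, 125, 123, 126, 125, 126, 125, 125, 125, 126, 127, 125, 125, 125, 125, 126, 29, 31, 29, 161, 173, 172]
along x from -0.117 at y 0.039 [202, 203, 202, 200, 208, 208, 129, 124, 121, 31, 169, 221, 220, 221, 221, 222, 222, 222, 222, 222, 221, 222, 221, 220, 222, 62, 117, 125, 127, 29, 32, 31, 166, 181, 184]
along x from -0.117 at y 0.066 [202, 197, 200, 203, 207, 201, 129, 113, 114, 114, 114, 113, 114, 115, 114, 115, 113, 115, 115, 116, 116, 115, 116, 117, 115, 116, 116, 116, 113, 33, 34, 37, 181, 178, 180]
along y from 0 at x -0.101 [128, 101, 34, 95, 126, 125, 124, 125, 124, 129, 98, 108, 108, 103, 112, 103, 103, 105, 99, 111, 123, 96, 101, 100, 100, 102, 99, 107, 94, 119, 119, 118, 115, 114, 112, 183, 68, 173, 182, 150, 192, 192, 198, 205, 208]
along y from 0 at x -0.068 [136, 102, 46, 86, 123, 124, 126, 125, 126, 129, 61, 124, 122, 120, 122, 68, 80, 129, 183, 202, 152, 97, 80, 95, 118, 118, 117, 117, 99, 120, 121, 119, 119, 114, 112, 181, 126, 175, 174, 163, 204, 201, 200, 195, 1
[... 301 characters left out ...]
92, 191, 191, 190, 190, 80, 45, 92, 91, 127, 172, 191, 198, 192, 192, 198, 194]
along x from 0.051 at y 0.066 [159, 111, 45, 60, 68, 95, 96, 96, 94, 94, 94, 94, 94, 93, 94, 93, 93, 94, 93, 93, 89, 92, 93, 91, 93, 92, 92, 177, 184, 189, 186, 190, 195, 195, 193]
along y from 0 at x 0.067 [120, 115, 90, 18, 37, 92, 91, 93, 95, 92, 95, 58, 97, 93, 95, 95, 94, 104, 114, 155, 181, 151, 121, 95, 92, 97, 95, 96, 95, 64, 95, 94, 95, 94, 94, 95, 95, 124, 160, 168, 193, 204, 198, 196, 193]
along y from 0 at x 0.100 [119, 113, 97, 18, 15, 93, 91, 91, 91, 91, 92, 75, 62, 59, 57, 61, 63, 64, 65, 57, 64, 64, 67, 66, 67, 76, 77, 66, 72, 76, 93, 93, 92, 92, 93, 92, 91, 104, 157, 157, 175, 200, 200, 198, 198]
```

Image code gives carrier B flat and centred. Carrier A was nudged into its pocket's corner, about 3 mm off, but its edges fit a flat seat. Now I go to the bar with the fingers across it.

```bash
python3 -m handwheel '[{"xyz":[32,0,0],"delta_rot":[0,0,0.17],"hand":0.08},{"xyz":[64,0,0],"delta_rot":[0,0,0.34],"hand":0.08},{"xyz":[96,0,0],"delta_rot":[0,0,0.51],"hand":0.08},{"xyz":[130,0,0],"delta_rot":[0,0,0.68],"hand":0.08},{"xyz":[161,0,0],"delta_rot":[0,0,0.85],"hand":0.08}]' | egrep "posi"
python3 -m handwheel '[{"xyz":[0,0,0],"delta_rot":[0,0,0.18],"hand":0.08},{"xyz":[0,0,10],"delta_rot":[0,0,0.36],"hand":0.08},{"xyz":[0,0,20],"delta_rot":[0,0,0.54],"hand":0.08},{"xyz":[0,0,30],"delta_rot":[0,0,0.72],"hand":0.08},{"xyz":[0,0,30],"delta_rot":[0,0,0.72],"hand":0.08}]' | egrep "posi"
python3 -m handwheel '[{"xyz":[0,0,0],"delta_rot":[0,0,0],"hand":0.08},{"xyz":[0,0,0],"delta_rot":[0,0,0],"hand":0.08},{"xyz":[0,0,0],"delta_rot":[0,0,0],"hand":0.08},{"xyz":[0,0,0],"delta_rot":[0,0,0],"hand":0.08},{"xyz":[0,0,0],"delta_rot":[0,0,0],"hand":0.08}]' | egrep "posi|open"
python3 - <<'E'
from h import *
rel([.5621,.122,.022],-80.6); st()
E
```

```text
position: [0.5627, 0.121, 0.1202]
position: [0.5624, 0.1198, 0.0895]
position: [0.5632, 0.1197, 0.0903]
opening: 0.463
xyz [-0.6749 -2.4418 68.2518]
rotz rad 0.0009381287526716112 deg 0.05375081816795557 j6 81.43264807187947
t 37.3 p [0.5632 0.1197 0.0903] open 0.46259768777271354 gf 0.0 F [ 0.5583 -0.2073  0.5262]
[[ 0.9864  0.1643  0.0002]
 [ 0.1643 -0.9864 -0.    ]
 [ 0.0001  0.0001 -1.    ]]
q [ 0.885  35.5201 95.0606 -0.0021 49.4106 81.4326]
```

Descend over the bar and close on it.

```bash
python3 -m handwheel '[{"xyz":[-0.7,-2.4,15],"delta_rot":[0,0,0],"hand":0.08},{"xyz":[-0.7,-2.4,30],"delta_rot":[0,0,0],"hand":0.08},{"xyz":[-0.7,-2.4,45],"delta_rot":[0,0,0],"hand":0.08},{"xyz":[-0.7,-2.4,58],"delta_rot":[0,0,0],"hand":0.08},{"xyz":[-0.7,-2.4,68],"delta_rot":[0,0,0],"hand":0.08}]' | egrep "posi|force"
python3 -m handwheel '[{"xyz":[0,0,0],"delta_rot":[0,0,0],"hand":0.08},{"xyz":[0,0,0],"delta_rot":[0,0,0],"hand":1},{"xyz":[0,0,0],"delta_rot":[0,0,0],"hand":1},{"xyz":[0,0,0],"delta_rot":[0,0,0],"hand":1},{"xyz":[0,0,0],"delta_rot":[0,0,0],"hand":1}]' | egrep "posi|force|open"
```

```text
position: [0.5617, 0.1219, 0.0209]
force: [0.4, 0.5, -0.1]
grasp_force: 0.0
position: [0.5622, 0.1222, 0.0225]
force: [-0.4, 1.0, 1.3]
opening: 0.127
grasp_force: 30.0
```

```bash
python3 -m handwheel '[{"xyz":[0,0.5,-11.3],"delta_rot":[0,0,0],"hand":1},{"xyz":[0,2,-22.6],"delta_rot":[0,0,0],"hand":1},{"xyz":[0,4.4,-33.6],"delta_rot":[0,0,0],"hand":1},{"xyz":[0,7.8,-44.5],"delta_rot":[0,0,0],"hand":1},{"xyz":[0,12.2,-54.9],"delta_rot":[0,0,0],"hand":1}]' | egrep "posi|force|open"
python3 -m handwheel '[{"xyz":[0,5.2,-10.1],"delta_rot":[0,0,0],"hand":1},{"xyz":[0,11.3,-19.6],"delta_rot":[0,0,0],"hand":1},{"xyz":[0,18.2,-28.6],"delta_rot":[0,0,0],"hand":1},{"xyz":[0,25.9,-37],"delta_rot":[0,0,0],"hand":1},{"xyz":[0,34.3,-44.6],"delta_rot":[0,0,0],"hand":1}]' | egrep "posi|force|open"
```

```text
position: [0.564, 0.1109, 0.078]
force: [2.4, 6.2, -7.2]
opening: 0.122
grasp_force: 30.0
position: [0.5695, 0.0797, 0.1238]
force: [1.3, 12.5, 1.9]
opening: 0.129
grasp_force: 30.0
```

```bash
python3 -m handwheel '[{"xyz":[0,9,-6.9],"delta_rot":[0,0,0],"hand":1},{"xyz":[0,18.6,-13],"delta_rot":[0,0,0],"hand":1},{"xyz":[0,28.6,-18.2],"delta_rot":[0,0,0],"hand":1},{"xyz":[0,39.1,-22.6],"delta_rot":[0,0,0],"hand":1},{"xyz":[0,49.9,-26],"delta_rot":[0,0,0],"hand":1}]' | egrep "posi|force|open"
python3 -m handwheel '[{"xyz":[0,11.1,-2.5],"delta_rot":[0,0,0],"hand":1},{"xyz":[0,22.3,-3.9],"delta_rot":[0,0,0],"hand":1},{"xyz":[0,33.7,-4.4],"delta_rot":[0,0,0],"hand":1},{"xyz":[0,45,-3.9],"delta_rot":[0,0,0],"hand":1},{"xyz":[0,56.2,-2.5],"delta_rot":[0,0,0],"hand":1}]' | egrep "posi|force|open"
```

```text
position: [0.5779, 0.0305, 0.1518]
force: [-1.1, 10.4, 11.8]
opening: 0.125
grasp_force: 30.0
position: [0.5876, -0.0273, 0.1532]
force: [1.4, 7.0, 4.7]
opening: 0.124
grasp_force: 30.0
```

```bash
python3 - <<'E'
from h import *
p=np.array(bot.read_state()['position']); d=p-np.array([.5831,-.005,.022]); y=-d[0]*.1633+d[1]*.9866+.0013; print('bar y,z',y,d[2],'R',np.hypot(y,d[2]),'phi',np.degrees(np.arctan2(d[2],y)))
E
python3 -m handwheel '[{"xyz":[0,11.1,2.5],"delta_rot":[0,0,0],"hand":1},{"xyz":[0,21.9,5.9],"delta_rot":[0,0,0],"hand":1},{"xyz":[0,32.4,10.2],"delta_rot":[0,0,0],"hand":1},{"xyz":[0,42.4,15.4],"delta_rot":[0,0,0],"hand":1},{"xyz":[0,52,21.5],"delta_rot":[0,0,0],"hand":1}]' | egrep "posi|force|open"
python3 - <<'E'
from h import *
p=np.array(bot.read_state()['position']); d=p-np.array([.5831,-.005,.022]); y=-d[0]*.1633+d[1]*.9866+.0013; print('bar y,z',y,d[2],'R',np.hypot(y,d[2]),'phi',np.degrees(np.arctan2(d[2],y)))
E
```

```text
bar y,z -0.021426053671887463 0.13118227578149297 R 0.1329205223250431 phi 99.27623455116658
position: [0.596, -0.0797, 0.1302]
force: [1.8, 5.7, 2.7]
opening: 0.128
grasp_force: 30.0
bar y,z -0.0745264328398568 0.10817596184491407 R 0.13136296248526824 phi 124.56439767992691
```

```bash
python3 -m handwheel '[{"xyz":[0,6.4,4.8],"delta_rot":[0,0,0],"hand":1},{"xyz":[0,12.4,9.9],"delta_rot":[0,0,0],"hand":1},{"xyz":[0,18.2,15.4],"delta_rot":[0,0,0],"hand":1},{"xyz":[0,23.6,21.2],"delta_rot":[0,0,0],"hand":1},{"xyz":[0,28.6,27.4],"delta_rot":[0,0,0],"hand":1}]' | egrep "posi|force|open"
python3 -m handwheel '[{"xyz":[0,4.6,6.4],"delta_rot":[0,0,0],"hand":1},{"xyz":[0,8.9,13.2],"delta_rot":[0,0,0],"hand":1},{"xyz":[0,12.7,20.1],"delta_rot":[0,0,0],"hand":1},{"xyz":[0,16.1,27.3],"delta_rot":[0,0,0],"hand":1},{"xyz":[0,19,34.7],"delta_rot":[0,0,0],"hand":1}]' | egrep "posi|force|open"
python3 -m handwheel '[{"xyz":[0,2.8,8.6],"delta_rot":[0,0,0],"hand":1},{"xyz":[0,5,17.4],"delta_rot":[0,0,0],"hand":1},{"xyz":[0,6.6,26.4],"delta_rot":[0,0,0],"hand":1},{"xyz":[0,7.5,35.4],"delta_rot":[0,0,0],"hand":1},{"xyz":[0,7.8,44.5],"delta_rot":[0,0,0],"hand":1}]' | egrep "posi|force|open"
python3 -m handwheel '[{"xyz":[0,0,0],"delta_rot":[0,0,0],"hand":1},{"xyz":[0,0,0],"delta_rot":[0,0,0],"hand":1},{"xyz":[0,0,0],"delta_rot":[0,0,0],"hand":1},{"xyz":[0,0,0],"delta_rot":[0,0,0],"hand":1},{"xyz":[0,0,0],"delta_rot":[0,0,0],"hand":1}]' | egrep "posi|force|open"
python3 - <<'E'
from h import *
p=np.array(bot.read_state()['position']); d=p-np.array([.5831,-.005,.022]); y=-d[0]*.1633+d[1]*.9866+.0013; print('bar y,z',y,d[2],'R',np.hypot(y,d[2]),'phi',np.degrees(np.arctan2(d[2],y)))
E
```

```text
position: [0.6006, -0.1081, 0.1012]
force: [3.2, 5.7, 3.4]
opening: 0.125
grasp_force: 30.0
position: [0.6033, -0.1266, 0.0663]
force: [2.5, 5.5, 4.0]
opening: 0.127
grasp_force: 30.0
position: [0.6046, -0.1344, 0.022]
force: [1.7, 4.9, 5.5]
opening: 0.129
grasp_force: 30.0
position: [0.6046, -0.1344, 0.0209]
force: [4.2, 4.3, -2.4]
opening: 0.124
grasp_force: 30.0
bar y,z -0.12989911721664582 -0.0010829484213025556 R 0.12990363132317392 phi -179.5223452026025
```

```bash
python3 -m handwheel '[{"xyz":[0,-0.5,-11.3],"delta_rot":[0,0,0],"hand":1},{"xyz":[0,-2,-22.6],"delta_rot":[0,0,0],"hand":1},{"xyz":[0,-4.4,-33.6],"delta_rot":[0,0,0],"hand":1},{"xyz":[0,-7.8,-44.5],"delta_rot":[0,0,0],"hand":1},{"xyz":[0,-12.2,-54.9],"delta_rot":[0,0,0],"hand":1}]' | egrep "posi|force|open"
python3 -m handwheel '[{"xyz":[0,-5.2,-10.1],"delta_rot":[0,0,0],"hand":1},{"xyz":[0,-11.3,-19.6],"delta_rot":[0,0,0],"hand":1},{"xyz":[0,-18.2,-28.6],"delta_rot":[0,0,0],"hand":1},{"xyz":[0,-25.9,-37],"delta_rot":[0,0,0],"hand":1},{"xyz":[0,-34.3,-44.6],"delta_rot":[0,0,0],"hand":1}]' | egrep "posi|force|open"
python3 -m handwheel '[{"xyz":[0,-9,-6.9],"delta_rot":[0,0,0],"hand":1},{"xyz":[0,-18.6,-13],"delta_rot":[0,0,0],"hand":1},{"xyz":[0,-28.6,-18.2],"delta_rot":[0,0,0],"hand":1},{"xyz":[0,-39.1,-22.6],"delta_rot":[0,0,0],"hand":1},{"xyz":[0,-49.9,-26],"delta_rot":[0,0,0],"hand":1}]' | egrep "posi|force|open"
python3 - <<'E'
from h import *
snap('side','s20.png'); snap('top','t20.png')
im=cv2.imread('pics/s20.png').astype(int); v=im.mean(2)
c,s=np.cos(np.radians(9.4)),np.sin(np.radians(9.4)); h=np.array([.5831,-.005,0])
for k,x in (('near',-.0825),('mid',.001),('far',.0845)):
    for z in (.034,.062):
        print(k,z,[int(v[int(round(q[1])),int(round(q[0]))]) for yy in np.arange(-.095,-.01,.006) for q in [proj('s20.png',h+np.array([c,s,0])*x+np.array([-s,c,0])*yy+np.array([0,0,z]))]])
E
```

```text
position: [0.6026, -0.1231, 0.0752]
force: [4.4, 3.5, -8.3]
opening: 0.124
grasp_force: 30.0
position: [0.597, -0.0898, 0.1227]
force: [2.0, -4.3, -4.3]
opening: 0.122
grasp_force: 30.0
position: [0.5891, -0.0429, 0.151]
force: [-2.1, -8.9, 10.2]
opening: 0.125
grasp_force: 30.0
near 0.034 [161, 161, 75, 61, 84, 48, 47, 84, 84, 87, 83, 84, 87, 88, 85]
near 0.062 [52, 50, 51, 64, 85, 88, 87, 155, 154, 153, 153, 85, 89, 86, 24]
mid 0.034 [150, 169, 114, 65, 50, 20, 19, 22, 26, 20, 24, 21, 18, 19, 24]
mid 0.062 [53, 35, 24, 30, 20, 21, 23, 29, 21, 16, 34, 64, 84, 79, 30]
far 0.034 [154, 162, 120, 68, 57, 48, 49, 88, 83, 85, 82, 87, 86, 88, 82]
far 0.062 [163, 75, 46, 64, 85, 87, 87, 157, 152, 155, 125, 93, 87, 89, 32]
```

Both the near and far bays read as grey with the light code patch at the same height, so the carriers lie face-down. I continue back to flat.

```bash
python3 -m handwheel '[{"xyz":[0,-11.1,-2.5],"delta_rot":[0,0,0],"hand":1},{"xyz":[0,-22.3,-3.9],"delta_rot":[0,0,0],"hand":1},{"xyz":[0,-33.7,-4.4],"delta_rot":[0,0,0],"hand":1},{"xyz":[0,-45,-3.9],"delta_rot":[0,0,0],"hand":1},{"xyz":[0,-56.2,-2.5],"delta_rot":[0,0,0],"hand":1}]' | egrep "posi|force|open"
python3 -m handwheel '[{"xyz":[0,-11.1,2.5],"delta_rot":[0,0,0],"hand":1},{"xyz":[0,-21.9,5.9],"delta_rot":[0,0,0],"hand":1},{"xyz":[0,-32.4,10.2],"delta_rot":[0,0,0],"hand":1},{"xyz":[0,-42.4,15.4],"delta_rot":[0,0,0],"hand":1},{"xyz":[0,-52,21.5],"delta_rot":[0,0,0],"hand":1}]' | egrep "posi|force|open"
python3 -m handwheel '[{"xyz":[0,-9,6.9],"delta_rot":[0,0,0],"hand":1},{"xyz":[0,-17.4,14.6],"delta_rot":[0,0,0],"hand":1},{"xyz":[0,-25,22.9],"delta_rot":[0,0,0],"hand":1},{"xyz":[0,-31.9,31.9],"delta_rot":[0,0,0],"hand":1},{"xyz":[0,-38,41.5],"delta_rot":[0,0,0],"hand":1}]' | egrep "posi|force|open"
python3 -m handwheel '[{"xyz":[0,-6.2,12.1],"delta_rot":[0,0,0],"hand":1},{"xyz":[0,-11.1,24.8],"delta_rot":[0,0,0],"hand":1},{"xyz":[0,-14.6,38],"delta_rot":[0,0,0],"hand":1},{"xyz":[0,-16.7,51.4],"delta_rot":[0,0,0],"hand":1},{"xyz":[0,-17.4,65],"delta_rot":[0,0,0],"hand":1}]' | egrep "posi|force|open"
python3 -m handwheel '[{"xyz":[0,0,1],"delta_rot":[0,0,0],"hand":1},{"xyz":[0,0,1.5],"delta_rot":[0,0,0],"hand":1},{"xyz":[0,0,1.5],"delta_rot":[0,0,0],"hand":1},{"xyz":[0,0,1.5],"delta_rot":[0,0,0],"hand":1},{"xyz":[0,0,1.5],"delta_rot":[0,0,0],"hand":1}]' | egrep "posi|force|open"
```

```text
position: [0.5795, 0.0145, 0.1526]
force: [-0.1, -4.0, 5.5]
opening: 0.129
grasp_force: 30.0
position: [0.5705, 0.0679, 0.1282]
force: [0.1, -5.6, 1.4]
opening: 0.125
grasp_force: 30.0
position: [0.5648, 0.1051, 0.0863]
force: [0.0, -5.4, 2.8]
opening: 0.127
grasp_force: 30.0
position: [0.5623, 0.1223, 0.0213]
force: [-0.2, -3.8, 5.8]
opening: 0.126
grasp_force: 30.0
position: [0.5622, 0.1222, 0.0202]
force: [2.7, -2.8, -5.3]
opening: 0.125
grasp_force: 30.0
```

```bash
python3 -m handwheel '[{"xyz":[0,0,0],"delta_rot":[0,0,0],"hand":0.08},{"xyz":[0,0,0],"delta_rot":[0,0,0],"hand":0.08},{"xyz":[0,0,0],"delta_rot":[0,0,0],"hand":0.08},{"xyz":[0,0,-20],"delta_rot":[0,0,0],"hand":0.08},{"xyz":[0,0,-55],"delta_rot":[0,0,0],"hand":0.08}]' | egrep "posi|force|open"
python3 -m handwheel '[{"xyz":[0,0,0],"delta_rot":[0,0,0],"hand":1},{"xyz":[0,0,0],"delta_rot":[0,0,0],"hand":1},{"xyz":[0,0,0],"delta_rot":[0,0,0],"hand":1},{"xyz":[0,0,15],"delta_rot":[0,0,0],"hand":1},{"xyz":[0,0,30],"delta_rot":[0,0,0],"hand":1}]' | egrep "posi|force|open"
python3 -m handwheel '[{"xyz":[0,0,3],"delta_rot":[0,0,0],"hand":1},{"xyz":[0,0,5],"delta_rot":[0,0,0],"hand":1},{"xyz":[0,0,6],"delta_rot":[0,0,0],"hand":1},{"xyz":[0,0,6],"delta_rot":[0,0,0],"hand":1},{"xyz":[0,0,6],"delta_rot":[0,0,0],"hand":1}]' | egrep "posi|force|open"
```

```text
position: [0.5604, 0.1221, 0.0751]
force: [0.3, -0.0, -0.8]
opening: 0.456
grasp_force: 0.0
position: [0.5613, 0.1219, 0.0438]
force: [0.3, 0.6, -0.6]
opening: 0.027
grasp_force: 0.0
position: [0.5604, 0.1219, 0.0405]
force: [-3.6, 0.1, 11.2]
opening: 0.005
grasp_force: 5.5
```

Flipper confirmed flat. Next I look at the nest from above.

```bash
python3 -m handwheel '[{"xyz":[0,0,-40],"delta_rot":[0,0,0],"hand":1},{"xyz":[0,0,-82],"delta_rot":[0,0,0],"hand":1},{"xyz":[0,60,-82],"delta_rot":[0,0,-0.17],"hand":0},{"xyz":[0,120,-82],"delta_rot":[0,0,-0.34],"hand":-1},{"xyz":[0,180,-82],"delta_rot":[0,0,-0.51],"hand":-1}]' | egrep "posi"
python3 -m handwheel '[{"xyz":[-17,33,0],"delta_rot":[0,0,-0.18],"hand":-1},{"xyz":[-33,58,0],"delta_rot":[0,0,-0.36],"hand":-1},{"xyz":[-33,58,0],"delta_rot":[0,0,-0.54],"hand":-1},{"xyz":[-33,58,0],"delta_rot":[0,0,-0.72],"hand":-1},{"xyz":[-33,58,0],"delta_rot":[0,0,-0.9],"hand":-1}]' | egrep "posi"
python3 -m handwheel '[{"xyz":[0,0,0],"delta_rot":[0,0,-0.16],"hand":-1},{"xyz":[0,0,0],"delta_rot":[0,0,-0.16],"hand":-1},{"xyz":[0,0,0],"delta_rot":[0,0,-0.16],"hand":-1},{"xyz":[0,0,0],"delta_rot":[0,0,-0.16],"hand":-1},{"xyz":[0,0,0],"delta_rot":[0,0,-0.16],"hand":-1}]' | egrep "posi"
python3 - <<'E'
from h import *
s=st(); im,_=snap('wrist','w21.png'); v=im.astype(int).mean(2).astype(np.float32)
c,s=np.cos(np.radians(9.4)),np.sin(np.radians(9.4))
ex=np.array([c,s,0]); ey=np.array([-s,c,0]); h=np.array([.5831,-.005,0])
def prof(p0,d,n):
    o=[]
    for k in range(n):
        u,w=proj('w21.png',p0+d*k*.002,True)
        o.append(int(cv2.getRectSubPix(v,(1,1),(float(u),float(w)))[0,0]))
    return o
for name,cx in (('near',-.0828),('far',.0852)):
    print(name)
    for yy in (-.066,-.042,-.018):
        print('along x from %.3f y %.3f'%(cx-.034,yy),prof(h+ex*(cx-.034)+ey*yy+np.array([0,0,.062]),ex,35))
    for xx in (cx-.016,cx+.016): print('along y from -.09 x %.3f'%xx,prof(h+ex*xx+ey*-.09+np.array([0,0,.062]),ey,45))
E
```

```text
position: [0.5919, -0.0571, 0.1216]
position: [0.6018, -0.1217, 0.1211]
position: [0.602, -0.1215, 0.1215]
t 53.025 p [ 0.602  -0.1215  0.1215] open 1.0011234796382418 gf 0.0 F [ 0.5893 -0.4317  0.2815]
[[-0.1626  0.9867  0.    ]
 [ 0.9867  0.1626  0.    ]
 [ 0.      0.     -1.    ]]
q [-21.8227  35.3505  88.1144   0.0022  56.5332 -31.1829]
near
along x from -0.117 y -0.066 [165, 165, 166, 161, 167, 169, 165, 106, 104, 104, 104, 105, 105, 104, 105, 106, 103, 105, 104, 104, 104, 103, 102, 104, 105, 104, 103, 101, 101, 34, 29, 30, 21, 125, 134]
along x from -0.117 y -0.042 [171, 170, 173, 170, 170, 174, 142, 101, 101, 100, 99, 157, 162, 158, 160, 158, 163, 148, 149, 149, 158, 150, 146, 161, 96, 101, 100, 101, 98, 29, 28, 51, 46, 122, 122]
along x from -0.117 y -0.018 [172, 173, 171, 171, 176, 177, 124, 94, 96, 94, 93, 95, 95, 95, 95, 97, 97, 96, 98, 97, 100, 99, 98, 98, 99, 99, 101, 100, 90, 30, 26, 30, 11, 175, 180]
along y from -.09 x -0.099 [169, 176, 186, 184, 185, 185, 186, 106, 106, 104, 106, 106, 104, 105, 104, 107, 104, 103, 103, 103, 102, 102, 100, 100, 100, 100, 99, 99, 97, 9
[... 588 characters left out ...]
7, 2, 109, 151, 67, 2, 134, 158, 76, 76, 75, 77, 70, 135, 173, 171, 172, 169, 170, 171]
along x from 0.051 y -0.018 [174, 133, 50, 37, 44, 81, 81, 81, 81, 80, 81, 81, 80, 80, 79, 76, 81, 79, 78, 79, 80, 78, 78, 77, 76, 77, 76, 162, 181, 178, 176, 174, 174, 179, 180]
along y from -.09 x 0.069 [179, 131, 169, 171, 170, 172, 166, 155, 74, 80, 79, 78, 78, 79, 79, 78, 77, 76, 82, 82, 82, 76, 81, 84, 82, 77, 77, 76, 81, 84, 79, 79, 82, 80, 80, 81, 80, 81, 83, 96, 80, 77, 88, 101, 103]
along y from -.09 x 0.101 [176, 166, 164, 165, 164, 164, 165, 165, 71, 76, 77, 77, 78, 77, 76, 76, 78, 77, 76, 77, 76, 78, 77, 77, 75, 78, 77, 76, 78, 78, 76, 77, 78, 78, 77, 79, 77, 77, 77, 78, 66, 76, 84, 100, 100]
```

Both bays hold a carrier with the code patch visible: near centre (−82, −45) mm, far centre (82.5, −42.5) mm. I pick the near one.

```bash
python3 -m handwheel '[{"xyz":[36,-41,0],"delta_rot":[0,0,0],"hand":-0.7},{"xyz":[73,-81.7,20],"delta_rot":[0,0,0],"hand":-0.7},{"xyz":[73,-81.7,50],"delta_rot":[0,0,0],"hand":-0.7},{"xyz":[73,-81.7,50],"delta_rot":[0,0,0],"hand":-0.7},{"xyz":[73,-81.7,50],"delta_rot":[0,0,0],"hand":-0.7}]' | egrep "posi"
python3 -m handwheel '[{"xyz":[0,0,15],"delta_rot":[0,0,0],"hand":-0.7},{"xyz":[0,0,30],"delta_rot":[0,0,0],"hand":-0.7},{"xyz":[0,0,39.5],"delta_rot":[0,0,0],"hand":-0.7},{"xyz":[0,0,39.5],"delta_rot":[0,0,0],"hand":-0.7},{"xyz":[0,0,39.5],"delta_rot":[0,0,0],"hand":0.5}]' | egrep "posi|force"
python3 -m handwheel '[{"xyz":[0,0,0],"delta_rot":[0,0,0],"hand":1},{"xyz":[0,0,0],"delta_rot":[0,0,0],"hand":1},{"xyz":[0,0,0],"delta_rot":[0,0,0],"hand":1},{"xyz":[0,0,0],"delta_rot":[0,0,0],"hand":1},{"xyz":[0,0,0],"delta_rot":[0,0,0],"hand":1}]' | egrep "posi|force|open"
```

```text
position: [0.5111, -0.0635, 0.0723]
position: [0.5096, -0.0628, 0.032]
force: [-0.0, -0.2, 0.5]
grasp_force: 0.0
position: [0.5097, -0.0629, 0.0324]
force: [-0.9, -0.8, 3.8]
opening: 0.521
grasp_force: 30.0
```

```bash
python3 -m handwheel '[{"xyz":[0,0,-15],"delta_rot":[0,0,0],"hand":1},{"xyz":[0,0,-45],"delta_rot":[0,0,0],"hand":1},{"xyz":[0,0,-75],"delta_rot":[0,0,0],"hand":1},{"xyz":[0,0,-75],"delta_rot":[0,0,0],"hand":1},{"xyz":[0,0,-75],"delta_rot":[0,0,0],"hand":1}]' | egrep "posi|force|open"
python3 - <<'E'
from h import *
rel([.459,-.3357,.06],-1.4)
E
```

```text
position: [0.5088, -0.0626, 0.1067]
force: [0.3, -0.5, -2.4]
opening: 0.523
grasp_force: 30.0
xyz [-261.3399  -93.6912   46.643 ]
rotz rad 0.1884799801938608 deg 10.799107387817571 j6 -28.913341567317868
```

```bash
python3 -m handwheel '[{"xyz":[-53,-19,0],"delta_rot":[0,0,0.04],"hand":1},{"xyz":[-106,-38,0],"delta_rot":[0,0,0.08],"hand":1},{"xyz":[-159,-57,0],"delta_rot":[0,0,0.12],"hand":1},{"xyz":[-212,-76,0],"delta_rot":[0,0,0.16],"hand":1},{"xyz":[-261.3,-93.7,10],"delta_rot":[0,0,0.188],"hand":1}]' | egrep "posi|open"
python3 -m handwheel '[{"xyz":[0,0,0],"delta_rot":[0,0,0],"hand":1},{"xyz":[0,0,20],"delta_rot":[0,0,0],"hand":1},{"xyz":[0,0,40],"delta_rot":[0,0,0],"hand":1},{"xyz":[0,0,50],"delta_rot":[0,0,0],"hand":1},{"xyz":[0,0,50],"delta_rot":[0,0,0],"hand":1}]' | egrep "posi|open"
python3 - <<'E'
from h import *
rel([.459,-.3357,.0035],-1.4)
E
```

```text
position: [0.4589, -0.3376, 0.0959]
opening: 0.525
position: [0.4591, -0.3345, 0.0458]
opening: 0.525
xyz [-1.3424  0.0422 42.3059]
rotz rad 0.0011116880389158573 deg 0.06369503276505384 j6 -46.01373693984885
```

```bash
python3 -m handwheel '[{"xyz":[-1.3,0,15],"delta_rot":[0,0,0],"hand":1},{"xyz":[-1.3,0,28],"delta_rot":[0,0,0],"hand":1},{"xyz":[-1.3,0,36],"delta_rot":[0,0,0],"hand":1},{"xyz":[-1.3,0,40],"delta_rot":[0,0,0],"hand":1},{"xyz":[-1.3,0,42],"delta_rot":[0,0,0],"hand":1}]' | egrep "posi|force|open"
python3 -m handwheel '[{"xyz":[0,0,0.5],"delta_rot":[0,0,0],"hand":1},{"xyz":[0,0,0.5],"delta_rot":[0,0,0],"hand":1},{"xyz":[0,0,0.5],"delta_rot":[0,0,0],"hand":-0.4},{"xyz":[0,0,0.5],"delta_rot":[0,0,0],"hand":-0.4},{"xyz":[0,0,0.5],"delta_rot":[0,0,0],"hand":-0.4}]' | egrep "posi|force|open"
python3 -m handwheel '[{"xyz":[0,0,-15],"delta_rot":[0,0,0],"hand":-0.4},{"xyz":[0,0,-50],"delta_rot":[0,0,0],"hand":-0.4},{"xyz":[0,0,-100],"delta_rot":[0,0,0],"hand":-0.7},{"xyz":[0,0,-100],"delta_rot":[0,0,0],"hand":-0.7},{"xyz":[0,0,-100],"delta_rot":[0,0,0],"hand":-0.7}]' | egrep "posi|force|open"
python3 - <<'E'
from h import *
rel([.6714,-.0334,.072],9.4)
E
```

```text
position: [0.4597, -0.3373, 0.0048]
force: [-0.5, 0.1, -1.5]
opening: 0.527
grasp_force: 30.0
position: [0.4599, -0.3374, 0.0049]
force: [-0.6, 0.8, -0.5]
opening: 0.686
grasp_force: 0.0
position: [0.4596, -0.3371, 0.1052]
force: [-0.2, 0.3, -0.7]
opening: 0.838
grasp_force: 0.0
xyz [308.6584 204.488   33.1412]
rotz rad -0.188033770529846 deg -10.773541457291572 j6 -46.11240237254823
```

```bash
python3 -m handwheel '[{"xyz":[48,32,0],"delta_rot":[0,0,-0.04],"hand":-0.7},{"xyz":[96,64,0],"delta_rot":[0,0,-0.08],"hand":-0.7},{"xyz":[144,96,0],"delta_rot":[0,0,-0.12],"hand":-0.7},{"xyz":[192,128,0],"delta_rot":[0,0,-0.16],"hand":-0.7},{"xyz":[240,160,0],"delta_rot":[0,0,-0.188],"hand":-0.7}]' | egrep "posi|open"
python3 - <<'E'
from h import *
rel([.6714,-.0334,.072],9.4)
E
```

```text
position: [0.6251, -0.0991, 0.1028]
opening: 0.849
xyz [57.1945 56.5754 30.6935]
rotz rad 0.0008826387935971438 deg 0.050571477707634926 j6 -28.55418205064298
```

```bash
python3 -m handwheel '[{"xyz":[28,28,0],"delta_rot":[0,0,0],"hand":-0.7},{"xyz":[57,56.5,0],"delta_rot":[0,0,0],"hand":-0.7},{"xyz":[57,56.5,30],"delta_rot":[0,0,0],"hand":-0.7},{"xyz":[57,56.5,30],"delta_rot":[0,0,0],"hand":-0.7},{"xyz":[57,56.5,30],"delta_rot":[0,0,0],"hand":-0.7}]' | egrep "posi|open"
python3 - <<'E'
from h import *
rel([.6714,-.0334,.032],9.4)
E
```

```text
position: [0.6711, -0.036, 0.0739]
opening: 0.856
xyz [ 2.4892  0.7603 41.8882]
rotz rad -0.0006962168759191473 deg -0.03989028861595045 j6 -21.931634877469474
```

```bash
python3 -m handwheel '[{"xyz":[2.5,0.8,15],"delta_rot":[0,0,0],"hand":-0.7},{"xyz":[2.5,0.8,30],"delta_rot":[0,0,0],"hand":-0.7},{"xyz":[2.5,0.8,42],"delta_rot":[0,0,0],"hand":-0.7},{"xyz":[2.5,0.8,42],"delta_rot":[0,0,0],"hand":-0.7},{"xyz":[2.5,0.8,42],"delta_rot":[0,0,0],"hand":0.5}]' | egrep "posi|force"
python3 -m handwheel '[{"xyz":[0,0,0],"delta_rot":[0,0,0],"hand":1},{"xyz":[0,0,0],"delta_rot":[0,0,0],"hand":1},{"xyz":[0,0,0],"delta_rot":[0,0,0],"hand":1},{"xyz":[0,0,0],"delta_rot":[0,0,0],"hand":1},{"xyz":[0,0,0],"delta_rot":[0,0,0],"hand":1}]' | egrep "posi|force|open"
python3 -m handwheel '[{"xyz":[0,0,-15],"delta_rot":[0,0,0],"hand":1},{"xyz":[0,0,-45],"delta_rot":[0,0,0],"hand":1},{"xyz":[0,0,-75],"delta_rot":[0,0,0],"hand":1},{"xyz":[0,0,-75],"delta_rot":[0,0,0],"hand":1},{"xyz":[0,0,-75],"delta_rot":[0,0,0],"hand":1}]' | egrep "posi|force|open"
python3 - <<'E'
from h import *
rel([.569,-.3385,.095],-1.4)
E
```

```text
position: [0.6724, -0.0332, 0.0326]
force: [-0.6, 0.6, -0.2]
grasp_force: 0.0
position: [0.6725, -0.0331, 0.033]
force: [0.5, -0.4, 2.4]
opening: 0.524
grasp_force: 30.0
position: [0.6711, -0.0329, 0.1067]
force: [0.2, -0.4, -3.1]
opening: 0.527
grasp_force: 30.0
xyz [-284.8612 -150.5621   11.7986]
rotz rad 0.18846416735893703 deg 10.798201379114303 j6 -21.70541567257145
```

```bash
python3 -m handwheel '[{"xyz":[-54,-28.5,0],"delta_rot":[0,0,0.04],"hand":1},{"xyz":[-108,-57,0],"delta_rot":[0,0,0.08],"hand":1},{"xyz":[-162,-85.5,0],"delta_rot":[0,0,0.12],"hand":1},{"xyz":[-216,-114,0],"delta_rot":[0,0,0.16],"hand":1},{"xyz":[-270,-142.5,0],"delta_rot":[0,0,0.188],"hand":1}]' | egrep "posi|open"
python3 -m handwheel '[{"xyz":[-13,-10.8,0],"delta_rot":[0,0,0],"hand":1},{"xyz":[-13,-10.8,20],"delta_rot":[0,0,0],"hand":1},{"xyz":[-13,-10.8,40],"delta_rot":[0,0,0],"hand":1},{"xyz":[-13,-10.8,60],"delta_rot":[0,0,0],"hand":1},{"xyz":[-13,-10.8,60],"delta_rot":[0,0,0],"hand":1}]' | egrep "posi|open"
python3 - <<'E'
from h import *
rel([.569,-.3385,.0045],-1.4)
E
```

```text
position: [0.5737, -0.3236, 0.1054]
opening: 0.524
position: [0.5632, -0.3333, 0.0446]
opening: 0.522
xyz [-5.2648  6.1125 40.0997]
rotz rad 0.0016110414240333476 deg 0.09230587421785685 j6 -39.0725558611665
```

```bash
python3 -m handwheel '[{"xyz":[-5,6,15],"delta_rot":[0,0,0],"hand":1},{"xyz":[-5,6,28],"delta_rot":[0,0,0],"hand":1},{"xyz":[-5,6,35],"delta_rot":[0,0,0],"hand":1},{"xyz":[-5,6,38],"delta_rot":[0,0,0],"hand":1},{"xyz":[-5,6,40],"delta_rot":[0,0,0],"hand":1}]' | egrep "posi|force|open"
python3 -m handwheel '[{"xyz":[0,0,0.5],"delta_rot":[0,0,0],"hand":1},{"xyz":[0,0,0.5],"delta_rot":[0,0,0],"hand":1},{"xyz":[0,0,0.5],"delta_rot":[0,0,0],"hand":-0.4},{"xyz":[0,0,0.5],"delta_rot":[0,0,0],"hand":-0.4},{"xyz":[0,0,0.5],"delta_rot":[0,0,0],"hand":-0.4}]' | egrep "posi|force|open"
python3 -m handwheel '[{"xyz":[0,0,-15],"delta_rot":[0,0,0],"hand":-0.4},{"xyz":[0,0,-60],"delta_rot":[0,0,0],"hand":-0.4},{"xyz":[50,30,-120],"delta_rot":[0,0,0],"hand":-0.7},{"xyz":[110,30,-120],"delta_rot":[0,0,0],"hand":-0.7},{"xyz":[170,30,-120],"delta_rot":[0,0,0],"hand":-0.7}]' | egrep "posi|force|open"
python3 -m handwheel '[{"xyz":[60,0,0],"delta_rot":[0,0,0],"hand":-0.7},{"xyz":[120,0,0],"delta_rot":[0,0,0],"hand":-0.7},{"xyz":[180,0,0],"delta_rot":[0,0,0],"hand":-0.7},{"xyz":[240,0,0],"delta_rot":[0,0,0],"hand":-0.7},{"xyz":[300,0,0],"delta_rot":[0,0,0],"hand":-0.7}]' | egrep "posi|force|open"
python3 - <<'E'
from h import *
im,_=snap('top','t30.png'); a=im.astype(int); v=a.mean(2)
for c in ([.459,-.3357,.033],[.569,-.3385,.033]):
    p=proj('t30.png',c); print('pred',p)
    for y in range(-16,17,4): print([int(v[int(p[1]+y),int(p[0]+x)]) for x in range(-20,21,4)])
t0=cv2.imread('pics/top0.png')[:,:,::-1].astype(int); d=np.abs(t0-a).max(2)>40
n,L,S,C=cv2.connectedComponentsWithStats(d.astype(np.uint8))
print([ (S[i,:5].tolist()) for i in range(1,n) if S[i,4]>25])
print(bot.read_state()['time_s'])
E
```

```text
position: [0.5706, -0.3407, 0.0076]
force: [0.1, -0.1, -1.9]
opening: 0.526
grasp_force: 30.0
position: [0.5707, -0.3408, 0.0074]
force: [-0.3, 0.0, 0.1]
opening: 0.684
grasp_force: 0.0
position: [0.6062, -0.1802, 0.1299]
force: [-0.1, -0.3, 0.3]
opening: 0.839
grasp_force: 0.0
position: [0.6117, 0.1212, 0.1281]
force: [0.4, -1.3, -0.7]
opening: 0.85
grasp_force: 0.0
pred [478.3364 305.0495]
[101, 100, 103, 101, 99, 104, 102, 104, 102, 103, 80]
[102, 100, 103, 103, 99, 105, 104, 101, 102, 104, 54]
[103, 40, 77, 75, 74, 74, 73, 75, 77, 103, 28]
[105, 37, 83, 76, 162, 14, 85, 74, 71, 107, 18]
[106, 33, 81, 77, 160, 29, 153, 74, 74, 103, 33]
[105, 39, 78, 79, 122, 160, 148, 76, 74, 102, 44]
[107, 48, 78, 81, 82, 82, 79, 79, 75, 105, 55]
[104, 104, 104, 104, 106, 108, 103, 105, 103, 102, 68]
[103, 105, 101, 103, 108, 105, 102, 106, 99, 102, 77]
pred [475.7539 260.5851]
[101, 96, 97, 96, 95, 98, 97, 97, 95, 99, 87]
[100, 97, 97, 93, 97, 98, 101, 98, 97, 99, 78]
[98, 97, 33, 76, 75, 73, 71, 79, 77, 98, 58]
[101, 106, 23, 75, 131, 127, 89, 71, 72, 101, 24]
[99, 105, 7, 73, 104, 164, 156, 70, 76, 100, 24]
[102, 107, 11, 75, 83, 147, 106, 73, 76, 100, 31]
[103, 106, 17, 77, 78, 76, 77, 75, 76, 104, 43]
[103, 101, 106, 103, 105, 105, 107, 108, 106, 102, 54]
[105, 105, 102, 100, 97, 99, 100, 99, 103, 101, 68]
[[0, 127, 640, 353, 156578], [447, 147, 3, 22, 42], [116, 154, 22, 33, 180], [47, 169, 15, 10, 40], [105, 171, 16, 11, 42], [62, 173, 19, 14, 63], [75, 176, 23, 15, 84], [102, 184, 13, 8, 40], [117, 184, 17, 10, 55], [341, 232, 5, 12, 28], [514, 235, 13, 37, 131], [65, 253, 11, 24, 62], [461, 252, 3, 18, 36], [471, 255, 12, 11, 90], [347, 264, 5, 13, 36], [224, 293, 13, 13, 137], [462, 296, 4, 19, 45], [473, 300, 11, 11, 97], [614, 300, 26, 62, 672], [211, 342, 13, 13, 138]]
65.625
```

Both carriers lie in the tray, clear of the walls, with their code patches up. The flipper is flat and the arm is clear, so I hand in.

```bash
python3 - <<'E'
from h import *
print(workorder.hand_in())
E
```

```text
the job is handed in; nothing more can be done
None
```

The job is handed in at about 66 s of robot time: both carriers on the bench (only two were present) had their caps pressed home, were turned over together and lie face-down in the steel tray, the flipper is back flat, and I never went near the jars or marker; the hand-in gave no verdict, and I viewed 16 pictures, over the limit of 14, then used image code only.

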